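Set a plate up on end in the edge-drilling fixture

ROBOT

A 6-joint arm with a two-finger parallel gripper is mounted at the origin on a cart in front of the work surface, level with it; the furniture and walls round the work are solid. World frame = base frame: x ahead of the robot, y to its left, z up, the work surface at z = 0. Lengths are in m, angles in rad, forces in N, time in s.
With the tool pointing down it reaches from about 0.325 to 0.9 m from the base axis. Payload 6.1 kg.
Tool frame: the origin (TCP) lies at the very end of the fingers, on their centre line; the grasp point (between the pads) lies 19 mm behind it (manip.tcp_to_grasp is the distance from the TCP to the grasp point, in m); z points along the fingers, x is the direction in which the jaws open and shut, and the axes are right-handed (so a half turn about z gives the same grasp; the last joint's range is limited). The gripper opens to 85 mm and grips with 20 to 120 N. Pads are 22 mm wide; open, the fingers measure 114 mm over their backs; the gripper's body (76 mm by 85 mm) begins 54 mm behind the grasp point. The pads swing forward as they close: fully open they stand 13 mm farther back than shut.
Start: joints at [-1.319, 0.22, 1.526, -0, 1.395, -0.126], TCP at [0.231, -0.581, 0.231] pointing down, gripper open.
Joint ranges: [-2.98, 2.98], [-0.91, 2.08], [0.09, 2.57], [-1.24, 4.39], [0.2, 2.65], [-2.68, 2.68]. Speed limits (rad/s): [2.57, 2.57, 3.01, 3.14, 3.14, 3.14].

INTERFACE

Orientations are given as [roll, pitch, yaw] about the fixed x, y, z axes, in that order (R = Rz(yaw) Ry(pitch) Rx(roll)).
In Python, from rig import manip gives the robot as it stands.
- The arm moves only by the tool drive_tool, never from a script. Its arguments are lists of equal length, an entry for each row: "claw": the finger opening in m, from 0 to 0.0854; "linear": the shift along the tool's x, y, z in m, a list of three; "twist": the turn about the tool's z in rad. A call has 1 to 20 rows; each row shifts and turns the commanded pose from where the row before left it, along the tool's axes as they then stand; what a row does not reach is not made up. A row lasts 1/10 s, in which the tool goes at most 50 mm and 8.59 degrees, less where a joint would pass 70% of its speed; a pose out of reach is approached as far as the arm can. A call is refused whole if a number of a shift passes 0.05 or a number of a turn 0.15, either way. A call with a gripper value outside its range is refused whole. The fingers move at their own pace and stop on an object; "squeeze" is the grip in N (left out, the last holds). Time passes only in rows, so rows that do not move let the fingers close. It gives the time, the measured TCP pose, the force and the opening at its end, in the units of the state.
- manip.state(): the state, without advancing time (a new reading comes with each control period).
- manip.snapshot(name): name is "scene" or "top" or "wrist"; returns (picture, depth): 384x512x3 uint8, red, green, blue; 384x512 float32, m along the optical axis (not along the pixel's ray), 0 where there is no reading.
- manip.get_calibration(name): a dict with "K" (3x3 intrinsics, pixels), "world_from_camera" (4x4, takes a point from camera to world coordinates). Camera axes: x right, y up, looking along -z (the intrinsics and any distortion apply to the point x, -y, -z); pixel columns grow to the right and rows downward; lengths in m; the calibration is good to about 2 mm. The wrist camera is an equidistant fisheye: a pixel r from the principal point sees the ray r / f radians off the axis. A picture is of the moment at which its call begins: read the wrist's pose just before it. get_calibration takes no time and is no camera call; for the wrist camera it gives the pose at the moment of the call.
- manip.hand_in(): hands the job in, once; it reports no verdict.
The state is a dict: "time": time; "joint_pos": joint angles; "dq": joint speeds; "effort": joint torques, N m; "tool_pos": TCP position; "tool_rot": TCP orientation; "ft_force": force on the tool from outside, world axes, zero at the start; "wrist_torque": the same for the moment, N m; "grip_width": finger opening in m.
Only numpy, scipy, OpenCV 4.12 (cv2) and the standard library are available. Lean on these libraries where they do the work, as an engineer would, in place of code of your own. Each camera call takes 0.05 s, during which the arm holds its last target.

TASK

Set the aluminium plate up for edge drilling: stand it on end in the grey fixture with its blue-dyed end up, flat against the fence and touching the steel end stop. Then swing the cam lever round until it clamps the plate tight, and let go. Leave the tools lying round about where they are.

Things in the scene. Friction and masses are not known exactly. Their poses are not given: they have to be found in the camera images.
- plate_mid (a point): Centre of the loose pale aluminium plate, 110 x 58 x 16 mm, about 0.3 kg. x runs along its 110 mm length towards the end dyed dark blue (marked out for drilling), y along the 58 mm width, z through the 16 mm thickness. It starts flat on the bench, dyed end roughly to the robot's left. Clamped in the fixture, this point is at fixture x -8, y 0, z +67 mm.
- fixture: Grey edge-drilling fixture, fixed to the bench. Origin on the bench top, below the fence face, in line with the middle of a rightly placed plate. x points roughly to the robot's left, square into the fence; y along the fence, roughly towards the robot; z up. Its base plate, on which the plate stands on end, is 12 mm thick and spans x -76 to +50, y -68 to +68 mm.
- fence (a point): Top edge of the fence face, mid-length. The fence is an upright grey wall whose face is the plane x = 0 of the fixture, looking to -x; it spans fixture y -56 to +48 mm, its top is 62 mm above the bench, 12 mm thick, webs behind it. A broad face of the plate goes flat against it.
- end_stop (a point): Top edge of the working face of the end stop, a steel block on the base at the fence's end nearer the robot. The face is at fixture y = +29 mm and looks to -y; the block spans fixture x -21.5 to -1.5 mm and its top is 42 mm above the bench. The plate's long 16 mm edge nearer the robot goes against it.
- cam_lever (a joint): Angle of the cam lever; its upright pivot is at fixture x -41, y 0 mm. 0 = fully open (28 mm between cam and fence); grows anticlockwise from above to 2.6 rad at most; the lever points 95 degrees + this angle from fixture +x. Starts 0 to 0.45. Meets a seated plate at about 1.9, tight 0.15 rad on (6 to 10 N at the knob); stays where left. It presses the plate on to the fence, not along to the stop.
- lever_knob (a point): Middle of the black upright knob at the lever's end, 100 mm from the pivot, 76 mm above the bench; 17 mm thick at its foot, 25 mm near its top; it spans 56 to 96 mm above the bench. The dark lever bar, 10 mm thick, runs to it from the pivot at 42 to 58 mm above the bench.
- cam_disc (a point): Centre of the cam lever's round steel eccentric, 40 mm across, between 20 and 40 mm above the bench, 8 mm off the pivot; as the lever closes it presses on the plate's front face.
- tape_measure: Bystander: grey and black tape measure, 37 x 84 x 63 mm; origin at its underside.
- grease_tin: Bystander: flat red tin, 65 mm across, 23 mm high; origin at its underside.
- caliper: Bystander: steel dial caliper, 236 mm long, lying flat; origin at its underside.
- screwdriver_red: Bystander: red-handled screwdriver, 198 mm long, lying flat; origin at its underside.

How it is judged:
By the outcome, as a careful person would: the job done as asked, in the order asked, and still so for the second after the job is handed in, with the robot touching nothing.
It also fails if it takes over 61 s, if anything falls off the work surface, if the arm or the gripper's body presses on something with over 40 N, if the wrist force passes 120 N, or if a joint passes its speed limit or range.

## Working session

There is one attempt and no reset: what is moved stays moved. The work goes in short steps, Python scripts to look and compute and a tool call to move; the robot and the scene stay as the last step left them, time stands still between calls to the robot, and variables do not carry over. Pictures are saved under pics/ and viewed, and the job is handed in when it is done.

Besides the shell and the picture viewer there is one more tool, called as name(argument=value, ...), one argument or row to a line, values as JSON. drive_tool: Moves the arm, as the interface text tells. Its arguments: {"type":"object","properties":{"claw":{"type":"array","items":{"type":"number"}},"linear":{"type":"array","items":{"type":"array","items":{"type":"number"}}},"twist":{"type":"array","items":{"type":"number"}},"squeeze":{"type":"number"}},"required":["claw","linear","twist"]}

```bash
mkdir -p pics; ls
python3 - <<'E'
from rig import manip
import cv2,numpy as np
print(manip.state())
for n in ("scene","top"):
    p,d=manip.snapshot(n); np.savez(f"{n}0.npz",p=p,d=d)
    cv2.imwrite(f"pics/{n}0.png",cv2.cvtColor(p,cv2.COLOR_RGB2BGR))
    c=manip.get_calibration(n); print(n,c)
E
```

```text
pics
{'time': 0.0, 'joint_pos': array([-1.31910536e+00,  2.21186789e-01,  1.52761947e+00, -1.58111423e-05,
        1.39471468e+00, -1.26114710e-01]), 'dq': array([ 9.95739569e-04, -5.03556017e-04,  1.79878012e-03,  9.78702614e-05,
       -2.37545532e-03, -1.84115829e-04]), 'effort': array([ 6.11955438e-04, -4.96890914e+01, -3.89399099e+01, -8.52441872e-05,
        1.09632430e-02, -8.48830297e-06]), 'tool_pos': array([ 0.23038079, -0.58033307,  0.2302192 ]), 'tool_rot': array([-3.14136555e+00,  1.91492961e-03, -1.19298765e+00]), 'ft_force': array([-0.84773509,  0.46486124,  0.17293931]), 'wrist_torque': array([-0.00562177,  0.0079964 , -0.01220981]), 'grip_width': 0.08546677440108606}
scene {'K': array([[377.86141626,   0.        , 253.68944198],
       [  0.        , 377.86141626, 189.36017873],
       [  0.        ,   0.        ,   1.        ]]), 'world_from_camera': array([[-0.89119982,  0.16778441, -0.42143952, -0.00863617],
       [-0.45325261, -0.36630336,  0.81264009,  0.97646202],
       [-0.01802637,  0.91524327,  0.40249821,  0.58047124],
       [ 0.        ,  0.        ,  0.        ,  1.        ]])}
top {'K': array([[472.04545344,   0.        , 258.03535433],
       [  0.        , 472.04545344, 189.52580488],
       [  0.        ,   0.        ,   1.        ]]), 'world_from_camera': array([[ 0.41484331,  0.86823383, -0.27216733,  0.08477416],
       [-0.90986359,  0.39343775, -0.1317383 , -0.24648208],
       [-0.00729875,  0.3022859 ,  0.95318937,  1.6486906 ],
       [ 0.        ,  0.        ,  0.        ,  1.        ]])}
```

View pics/scene0.png

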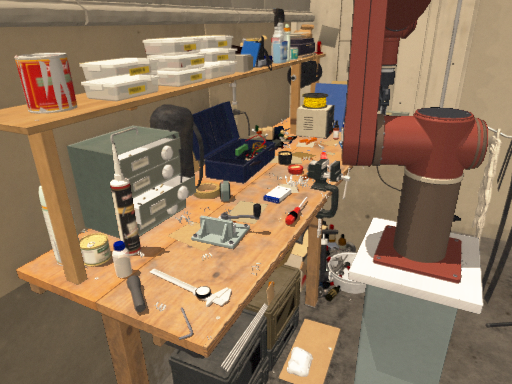

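View pics/top0.png

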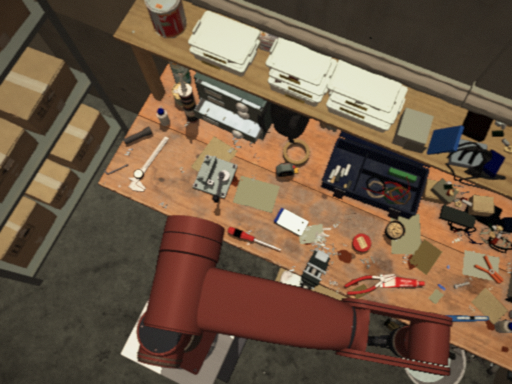

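The top view shows the plate near (292,221) with its blue end to the left. The fixture is near (212,175) with its knob at about (217,198). I'll zoom in.

Run:
```python
import cv2
a=cv2.imread("pics/top0.png")
cv2.imwrite("pics/topz.png",cv2.resize(a[135:260,165:325],(800,625),interpolation=cv2.INTER_CUBIC)[:600])
b=cv2.imread("pics/scene0.png")
cv2.imwrite("pics/scenez.png",cv2.resize(b[170:260,180:320],(800,514),interpolation=cv2.INTER_CUBIC))
```

```text
(no output)
```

View pics/topz.png

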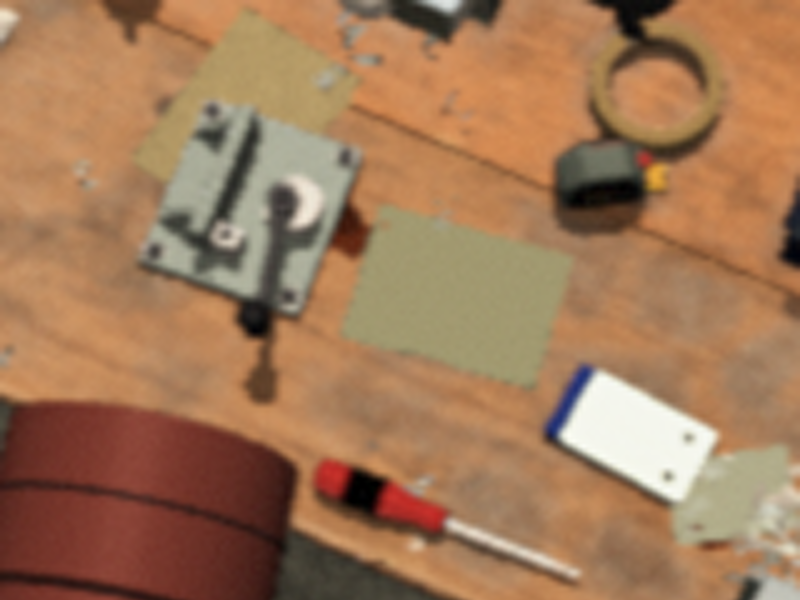

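View pics/scenez.png

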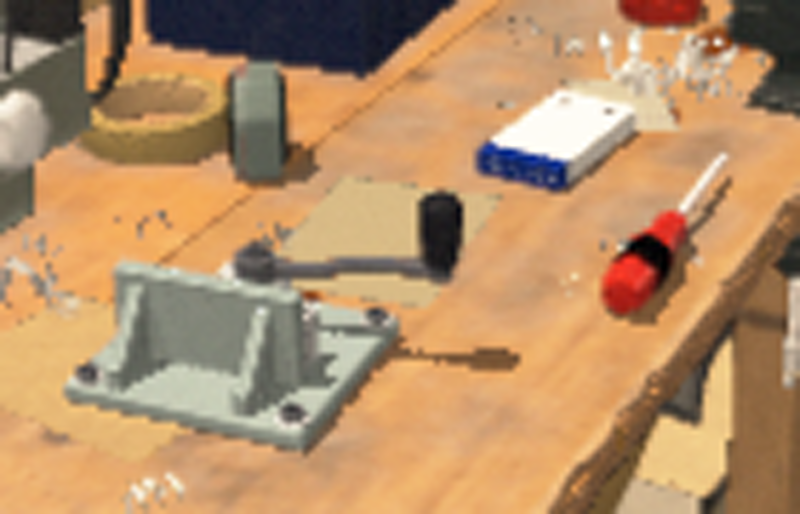

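```bash
cat > h.py <<'E'
import numpy as np,cv2
from rig import manip
def ray(name,uv,c=None):
    c=c or manip.get_calibration(name);K=c["K"];T=np.array(c["world_from_camera"])
    uv=np.atleast_2d(np.asarray(uv,float))
    x=(uv[:,0]-K[0,2])/K[0,0];y=(uv[:,1]-K[1,2])/K[1,1]
    if name=="wrist":
        r=np.hypot(x,y);s=np.where(r>1e-9,np.sin(r)/np.maximum(r,1e-9),1);d=np.stack([x*s,-y*s,-np.cos(r)],1)
    else: d=np.stack([x,-y,-np.ones_like(x)],1)
    return T[:3,3],d@T[:3,:3].T
def onz(name,uv,z,c=None):
    o,d=ray(name,uv,c);t=(z-o[2])/d[:,2];return o+d*t[:,None]
def proj(name,P,c=None):
    c=c or manip.get_calibration(name);K=c["K"];T=np.array(c["world_from_camera"])
    p=(np.atleast_2d(P)-T[:3,3])@T[:3,:3];x,y,z=p[:,0],-p[:,1],-p[:,2]
    if name=="wrist":
        r=np.hypot(x,y);th=np.arctan2(r,z);k=th/np.maximum(r,1e-9);x,y=x*k,y*k
    else:x,y=x/z,y/z
    return np.stack([x*K[0,0]+K[0,2],y*K[1,1]+K[1,2]],1)
E
python3 - <<'E'
from h import *
p=np.load("top0.npz")["p"];hsv=cv2.cvtColor(p,cv2.COLOR_RGB2HSV)
z=lambda a:np.array(a,float)/5+[165,135]-0.4
m=(((hsv[...,2]>200)&(hsv[...,1]<50))|((hsv[...,0]>110)&(hsv[...,0]<130)&(hsv[...,1]>150))).astype('uint8')
m[:, :270]=0;m[:205]=0;m[240:]=0;m[:,312:]=0
n,l,st,ce=cv2.connectedComponentsWithStats(m);k=1+np.argmax(st[1:,4])
c,_=cv2.findContours((l==k).astype('uint8'),0,1);r=cv2.minAreaRect(c[0]);print(r)
q=onz("top",cv2.boxPoints(r),.016);print(q,q.mean(0))
b=onz("top",z([[205,100],[360,150],[298,317],[138,265]]),.012);print("base",b,b.mean(0))
print([np.linalg.norm(b[i]-b[i-1]) for i in range(4)])
print("knob",onz("top",z([[254,312]]),.096))
print("pivot",onz("top",z([[287,198]]),.058))
print("plateblue",onz("top",z([[588,367],[548,437],[718,435],[682,502]]),.016))
print("wrist",manip.get_calibration("wrist"))
E
```

```text
((292.58477783203125, 221.778564453125), (27.764707565307617, 15.882352828979492), 28.072484970092773)
[[ 0.46727465 -0.13140545  0.016     ]
 [ 0.5254744  -0.13495908  0.016     ]
 [ 0.51732554 -0.23333665  0.016     ]
 [ 0.45971692 -0.22892823  0.016     ]] [ 0.49244788 -0.18215735  0.016     ]
base [[0.59570509 0.21445416 0.012     ]
 [0.60741252 0.09212472 0.012     ]
 [0.47228976 0.07790766 0.012     ]
 [0.4597263  0.20142629 0.012     ]] [0.53378342 0.14647821 0.012     ]
[np.float64(0.13660145256505857), np.float64(0.12288838712686959), np.float64(0.13586862793779514), np.float64(0.1241559237817807)]
knob [[0.44313932 0.09037129 0.096     ]]
pivot [[0.53809462 0.11452056 0.058     ]]
plateblue [[ 0.52351685 -0.12849699  0.016     ]
 [ 0.46459878 -0.12328107  0.016     ]
 [ 0.51578732 -0.23255383  0.016     ]
 [ 0.46062641 -0.22817363  0.016     ]]
wrist {'K': array([[297.31863964,   0.        , 251.96671877],
       [  0.        , 297.31863964, 191.93961372],
       [  0.        ,   0.        ,   1.        ]]), 'world_from_camera': array([[ 0.3681489 ,  0.88872303,  0.27319913,  0.30153464],
       [-0.92976326,  0.35271178,  0.10552099, -0.55388772],
       [-0.00258162, -0.29285795,  0.95615248,  0.37230317],
       [ 0.        ,  0.        ,  0.        ,  1.        ]])}
```

drive_tool(
  claw=[0.0854, 0.0854, 0.0854, 0.0854, 0.0854, 0.0854, 0.0854, 0.0854, 0.0854, 0.0854, 0.0854, 0.0854, 0.0854, 0.0854, 0.0854, 0.0854, 0.0854, 0.0854, 0.0854, 0.0854],
  linear=[
    [0, 0, 0],
    [0, 0, 0],
    [0, 0, 0],
    [0, 0, 0],
    [0, 0, 0],
    [0, 0, 0],
    [0, 0, 0],
    [0, 0, 0],
    [0.02, -0.04, 0],
    [0.02, -0.04, 0],
    [0.02, -0.04, 0],
    [0.02, -0.04, 0],
    [0.02, -0.04, 0],
    [0.02, -0.04, 0],
    [0.02, -0.04, 0],
    [0.02, -0.04, 0],
    [0.02, -0.04, 0],
    [0.02, -0.04, 0],
    [0.02, -0.04, 0.0],
    [0.015, -0.02, 0],
  ],
  twist=[-0.14, -0.14, -0.14, -0.14, -0.14, -0.14, -0.14, -0.14, 0, 0, 0, 0, 0, 0, 0, 0, 0, 0, 0, 0],
  squeeze=20,
)

```text
time: 2.1
tool_pos: [0.4992, -0.1361, 0.231]
tool_rot: [-3.141, 0.0, -0.071]
ft_force: [-0.3, -1.0, 0.2]
grip_width: 0.0852
```

```bash
cat >> h.py <<'E'
def snap(n,f,crop=None,s=1):
    c=manip.get_calibration(n);p,d=manip.snapshot(n);np.savez(f+".npz",p=p,d=d,**c)
    im=cv2.cvtColor(p,cv2.COLOR_RGB2BGR)
    if crop: im=im[crop[1]:crop[3],crop[0]:crop[2]]
    if s!=1: im=cv2.resize(im,None,fx=s,fy=s,interpolation=cv2.INTER_CUBIC)
    cv2.imwrite(f"pics/{f}.png",im);return p,d,c
E
python3 -c "
from h import *
snap('wrist','w1',s=1.5);print(manip.state())"
```

```text
{'time': 2.15, 'joint_pos': array([-0.41641127, -0.03597089,  1.80168765,  0.00277483,  1.37567778,
       -0.347333  ]), 'dq': array([-0.065543  , -0.01726641,  0.02095237, -0.02480293,  0.00615882,
       -0.09545989]), 'effort': array([-2.05725007e+00, -3.65635514e+01, -3.72426438e+01, -9.91753712e-01,
        4.14773477e-01,  3.69888952e-02]), 'tool_pos': array([ 0.5008127 , -0.13455883,  0.2310441 ]), 'tool_rot': array([-3.13910012e+00, -1.11223711e-03, -6.96173735e-02]), 'ft_force': array([-0.89573915,  1.6651117 ,  0.70159936]), 'wrist_torque': array([0.09078442, 0.03425175, 0.05432857]), 'grip_width': 0.08540213033778919}
```

View pics/w1.png

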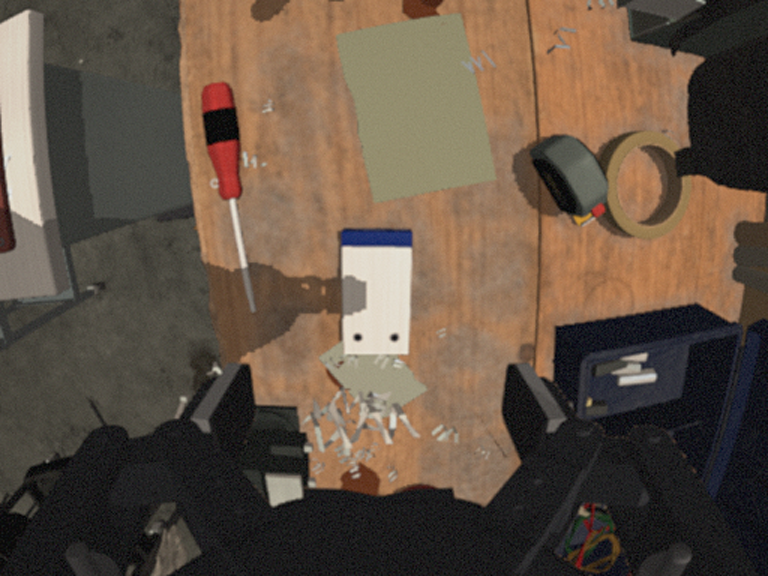

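The wrist view at 1.5x shows the plate at about (377,292), blue end up and square to the image. The fixture is out of frame.

Run:
```python
from h import *
f=np.load("w1.npz");p=f["p"];c={"K":f["K"],"world_from_camera":f["world_from_camera"]}
hsv=cv2.cvtColor(p,cv2.COLOR_RGB2HSV)
white=(hsv[...,2]>120)&(hsv[...,1]<45); blue=(hsv[...,0]>105)&(hsv[...,0]<135)&(hsv[...,1]>120)
m=(white|blue).astype('uint8');m[:145]=0;m[238:]=0;m[:,:215]=0;m[:,285:]=0
m=cv2.morphologyEx(m,cv2.MORPH_CLOSE,np.ones((5,5)));
n,l,st,ce=cv2.connectedComponentsWithStats(m);k=1+np.argmax(st[1:,4]);print(st[k])
ct,_=cv2.findContours((l==k).astype('uint8'),0,1)
P=onz("wrist",ct[0][:,0,:],.016,c)[:,:2].astype(np.float32)*1000
r=cv2.minAreaRect(P);print(r);print(cv2.boxPoints(r))
u=np.argwhere(blue&(l==k))[:,::-1];print("blue",onz("wrist",u.mean(0),.012,c))
```

```text
[ 224  153   51   85 3801]
((494.1741027832031, -177.93023681640625), (113.7194595336914, 62.33939743041992), 83.05736541748047)
[[ 456.36    -230.6054 ]
 [ 518.2423  -238.1407 ]
 [ 531.9882  -125.25508]
 [ 470.1059  -117.71977]]
blue [[ 0.49958696 -0.12855659  0.012     ]]
```

Run:
```python
from h import *
f=np.load("w1.npz");p=f["p"];c={"K":f["K"],"world_from_camera":f["world_from_camera"]}
z=lambda a:np.array(a,float)/1.5-0.17
im=cv2.cvtColor(p,cv2.COLOR_RGB2BGR)[145:245,205:295]
cv2.imwrite("pics/w1z.png",cv2.resize(im,None,fx=6,fy=6,interpolation=cv2.INTER_NEAREST))
```

```text
(no output)
```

View pics/w1z.png

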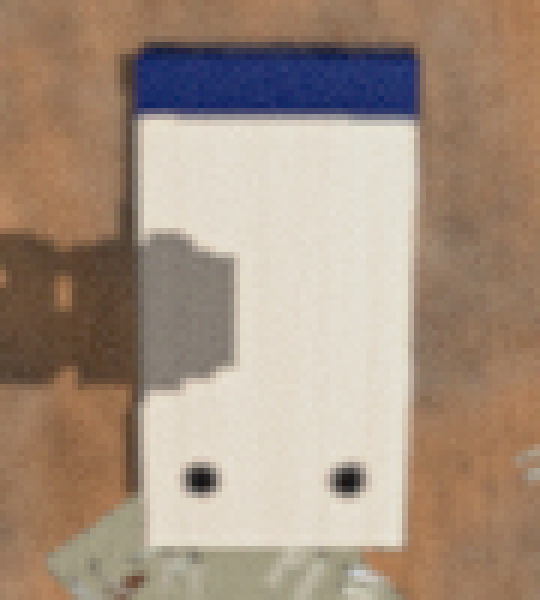

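Run:
```python
from h import *
f=np.load("w1.npz");c={"K":f["K"],"world_from_camera":f["world_from_camera"]}
uv=np.array([[137,50],[418,50],[407,549],[147,547]])/6+[205,145]-.5
q=onz("wrist",uv,.016,c)[:,:2];print(q,q.mean(0))
print([np.linalg.norm(q[i]-q[i-1]) for i in range(4)])
for a,b in ((3,0),(2,1),(1,0),(2,3)): d=q[b]-q[a];print(np.degrees(np.arctan2(d[1],d[0])))
```

```text
[[ 0.47171635 -0.11922302]
 [ 0.52853225 -0.12330301]
 [ 0.52065964 -0.23386229]
 [ 0.46332703 -0.22930979]] [ 0.49605882 -0.17642453]
[np.float64(0.11040596624644049), np.float64(0.05696221221172638), np.float64(0.11083922049101112), np.float64(0.057513065844835544)]
85.64211897238316
85.9270023195117
175.89259578763475
175.45994317781953
```

drive_tool(
  claw=[0.07, 0.07, 0.07, 0.07, 0.07, 0.07, 0.07, 0.07, 0.07, 0.07],
  linear=[
    [-0.0015, 0.0045, 0.03],
    [0, 0, 0.04],
    [0, 0, 0.04],
    [0, 0, 0.04],
    [0, 0, 0.03],
    [0, 0, 0.02],
    [0, 0, 0.01],
    [0, 0, 0.01],
    [0, 0, 0.005],
    [0, 0, 0],
  ],
  twist=[0.005, 0, 0, 0, 0, 0, 0, 0, 0, 0],
)

```text
time: 3.15
tool_pos: [0.4967, -0.1438, 0.0063]
tool_rot: [3.142, -0.0, -0.078]
ft_force: [0.1, 0.1, -0.1]
grip_width: 0.0698
```

```bash
python3 -c "
from h import *
snap('wrist','w2',s=1.5);s=manip.state();print(s['tool_pos'],s['ft_force'],s['grip_width'])"
```

```text
[ 0.49712837 -0.14391034  0.00687342] [0.51223077 0.55344056 0.00281047] 0.06979111239516245
```

View pics/w2.png

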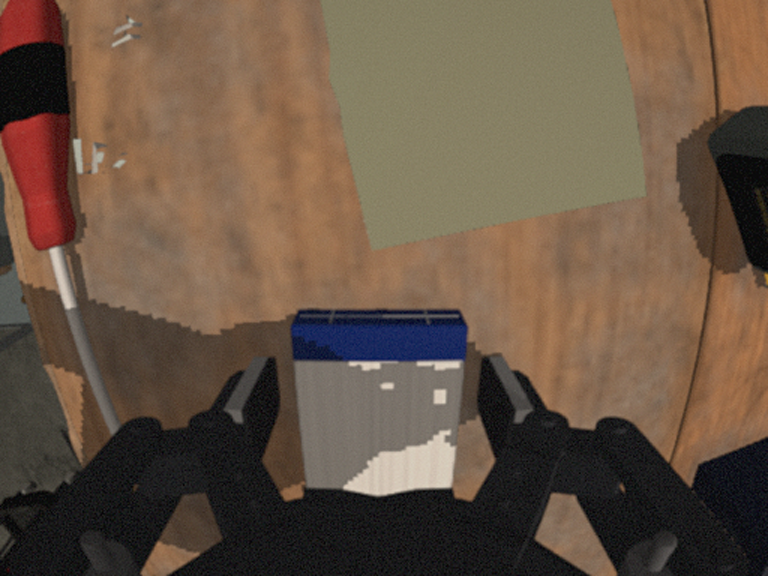

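The plate lies between the pads; its blue end is at rows 310-360 and the gaps are similar on both sides. I'll shift 5 mm towards the blue end, go down 5 mm and close.

drive_tool(
  claw=[0.07, 0.07, 0.05, 0.05, 0.05, 0.05, 0.05, 0.05],
  linear=[
    [0.001, -0.005, 0.003],
    [0, 0, 0.002],
    [0, 0, 0],
    [0, 0, 0],
    [0, 0, 0],
    [0, 0, 0],
    [0, 0, 0],
    [0, 0, 0],
  ],
  twist=[0, 0, 0, 0, 0, 0, 0, 0],
  squeeze=30,
)

```text
time: 4.0
tool_pos: [0.4982, -0.1386, 0.0016]
tool_rot: [-3.141, -0.0, -0.078]
ft_force: [-0.2, 3.1, 4.5]
grip_width: 0.0569
```

drive_tool(
  claw=[0.05, 0.05, 0.05, 0.05, 0.05, 0.05, 0.05, 0.05, 0.05, 0.05],
  linear=[
    [0, 0, -0.005],
    [0, 0, -0.01],
    [0, 0, -0.01],
    [0, 0, -0.01],
    [0, 0, -0.01],
    [0, 0, -0.01],
    [0, 0, -0.01],
    [0, 0, -0.01],
    [0, 0, -0.01],
    [0, 0, 0],
  ],
  twist=[0, 0, 0, 0, 0, 0, 0, 0, 0, 0],
)

```text
time: 5.0
tool_pos: [0.4992, -0.1393, 0.0882]
tool_rot: [3.141, -0.003, -0.078]
ft_force: [1.0, -0.4, -4.4]
grip_width: 0.0565
```

```bash
python3 -c "
from h import *
snap('wrist','w3',s=1.5);snap('scene','s3',(200,130,340,230),5);s=manip.state();print(s['tool_pos'],s['ft_force'],s['grip_width'])"
```

```text
[ 0.49813002 -0.13878681  0.08652566] [-0.24147235  0.38159259 -2.85711929] 0.05712145603649291
```

View pics/w3.png

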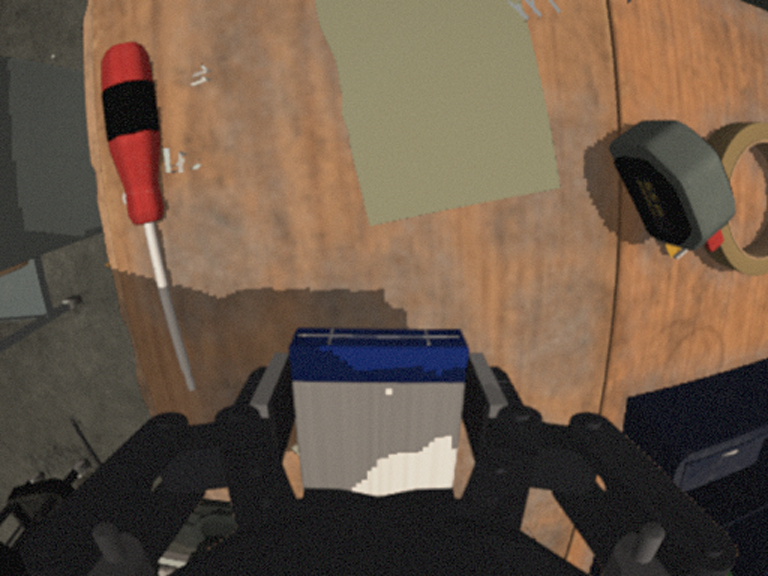

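View pics/s3.png

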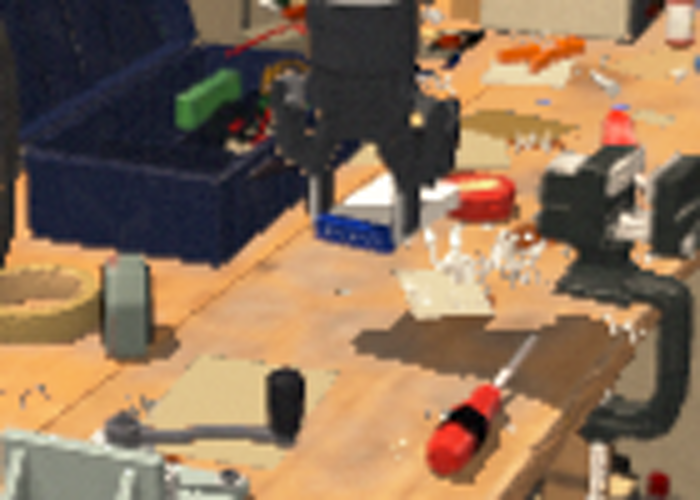

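The plate lifted level, with no swing at 30 N. I'll drop to the 20 N minimum and give a small upward jerk so it pivots.

drive_tool(
  claw=[0.05, 0.05, 0.05, 0.05, 0.05, 0.05, 0.05, 0.05],
  linear=[
    [0, 0, 0],
    [0, 0, 0],
    [0, 0, 0],
    [0, 0, -0.02],
    [0, 0, -0.0],
    [0, 0, 0],
    [0, 0, 0],
    [0, 0, 0],
  ],
  twist=[0, 0, 0, 0, 0, 0, 0, 0],
  squeeze=20,
)

```text
time: 5.9
tool_pos: [0.4974, -0.1385, 0.1054]
tool_rot: [-3.141, 0.001, -0.078]
ft_force: [-0.2, -0.1, -2.6]
grip_width: 0.0572
```

```bash
python3 -c "
from h import *
snap('scene','s4',(200,130,340,230),5);s=manip.state();print(s['tool_pos'],s['ft_force'],s['grip_width'])"
```

```text
[ 0.49753894 -0.13854302  0.10550228] [-0.6613113   0.21991264 -2.73109331] 0.05697078650487727
```

View pics/s4.png

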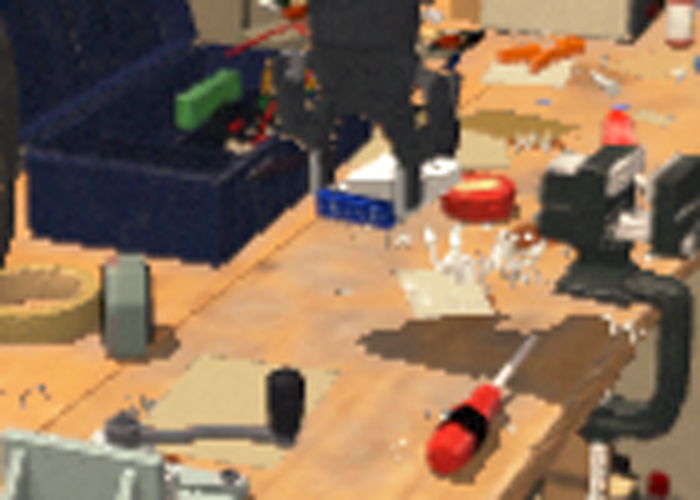

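Still level at 20 N, so torsion friction is holding it. I'll go lower, so a slip does no harm, and raise the opening command towards the 57 mm width so the pads only just hold.

drive_tool(
  claw=[0.05, 0.05, 0.05, 0.055, 0.055, 0.056, 0.056, 0.0565, 0.0565],
  linear=[
    [0, 0, 0.02],
    [0, 0, 0.02],
    [0, 0, 0.01],
    [0, 0, 0],
    [0, 0, 0],
    [0, 0, 0],
    [0, 0, 0],
    [0, 0, 0],
    [0, 0, 0],
  ],
  twist=[0, 0, 0, 0, 0, 0, 0, 0, 0],
  squeeze=20,
)

```text
time: 6.85
tool_pos: [0.4983, -0.1389, 0.0568]
tool_rot: [3.141, -0.001, -0.078]
ft_force: [0.3, 0.7, -2.6]
grip_width: 0.057
```

```bash
python3 -c "
from h import *
snap('scene','s5',(200,130,340,230),5);s=manip.state();print(s['tool_pos'],s['ft_force'],s['wrist_torque'],s['grip_width'])"
```

```text
[ 0.49820804 -0.13883099  0.05662493] [ 0.07481697  1.36658504 -3.98829804] [ 0.15604509  0.04880852 -0.01095563] 0.056960228389033835
```

View pics/s5.png

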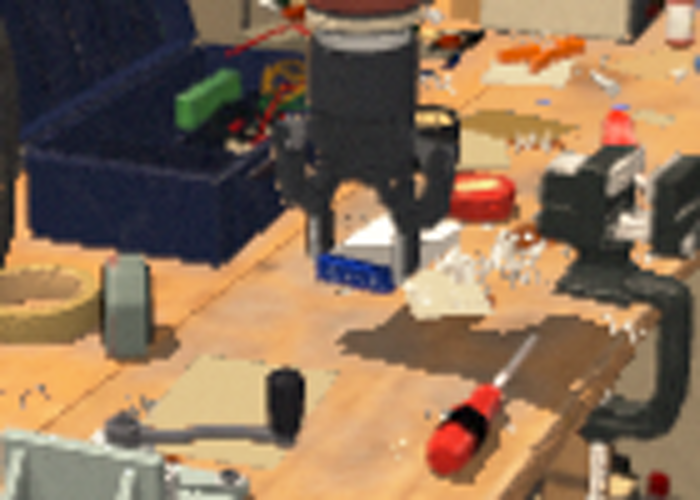

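drive_tool(
  claw=[0.057, 0.057, 0.0573, 0.0573],
  linear=[
    [0, 0, 0],
    [0, 0, 0],
    [0, 0, 0],
    [0, 0, 0],
  ],
  twist=[0, 0, 0, 0],
)

```text
time: 7.3
tool_pos: [0.498, -0.1387, 0.0562]
tool_rot: [-3.142, 0.0, -0.078]
ft_force: [1.4, -0.4, -3.2]
grip_width: 0.0572
```

```bash
python3 -c "
from h import *
snap('scene','s6',(200,130,340,230),5);s=manip.state();print(s['tool_pos'],s['ft_force'],s['wrist_torque'],s['grip_width'])"
```

```text
[ 0.49800006 -0.13873469  0.05625358] [ 1.513138   -1.07146562 -2.34854771] [ 0.1158886  -0.03468338 -0.04360569] 0.05733186190330065
```

View pics/s6.png

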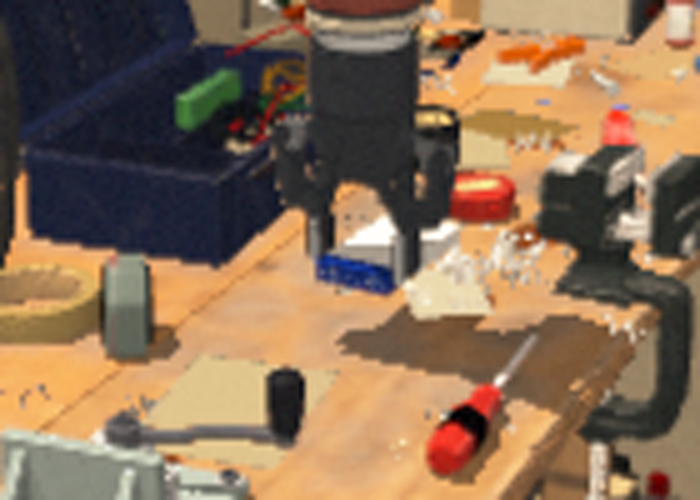

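drive_tool(
  claw=[0.0576, 0.0576, 0.0579, 0.0579, 0.0579],
  linear=[
    [0, 0, 0],
    [0, 0, 0],
    [0, 0, 0],
    [0, 0, 0],
    [0, 0, 0],
  ],
  twist=[0, 0, 0, 0, 0],
)

```text
time: 7.85
tool_pos: [0.4982, -0.1389, 0.0565]
tool_rot: [3.141, -0.0, -0.078]
ft_force: [-1.0, -0.6, -1.6]
grip_width: 0.0577
```

```bash
python3 -c "
from h import *
snap('scene','s7',(200,130,340,230),5);s=manip.state();print(s['tool_pos'],s['ft_force'],s['wrist_torque'],s['grip_width'])"
```

```text
[ 0.49814154 -0.13885466  0.05643642] [ 0.29909779 -0.06395409 -1.56615296] [-0.04920531 -0.0085654  -0.03791264] 0.05823704810426912
```

View pics/s7.png

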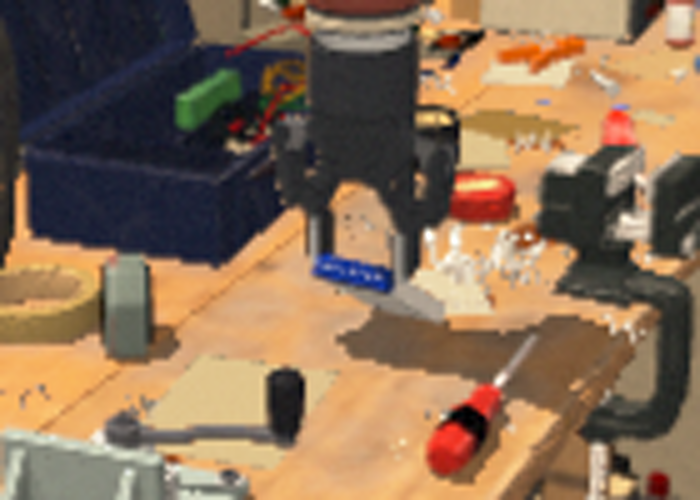

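It worked: the plate has swung and its far end rests on the bench. I'll keep this light grip and rise slowly so it swings on down.

drive_tool(
  claw=[0.0579, 0.0579, 0.0579, 0.0579, 0.0579, 0.0579, 0.0579, 0.0579],
  linear=[
    [0, 0, -0.003],
    [0, 0, -0.004],
    [0, 0, -0.004],
    [0, 0, -0.004],
    [0, 0, -0.004],
    [0, 0, -0.004],
    [0, 0, -0.004],
    [0, 0, 0],
  ],
  twist=[0, 0, 0, 0, 0, 0, 0, 0],
)

```text
time: 8.7
tool_pos: [0.4985, -0.1388, 0.0842]
tool_rot: [3.142, -0.001, -0.078]
ft_force: [-0.5, 2.4, 1.6]
grip_width: 0.0581
```

```bash
python3 -c "
from h import *
snap('scene','s8',(200,130,340,230),5);s=manip.state();print(s['tool_pos'],s['ft_force'],s['wrist_torque'],s['grip_width'])"
```

```text
[ 0.49845756 -0.13861129  0.08399598] [-0.10290815  1.70922676  2.59245025] [ 0.37610041  0.06540805 -0.035862  ] 0.058097255281866274
```

View pics/s8.png

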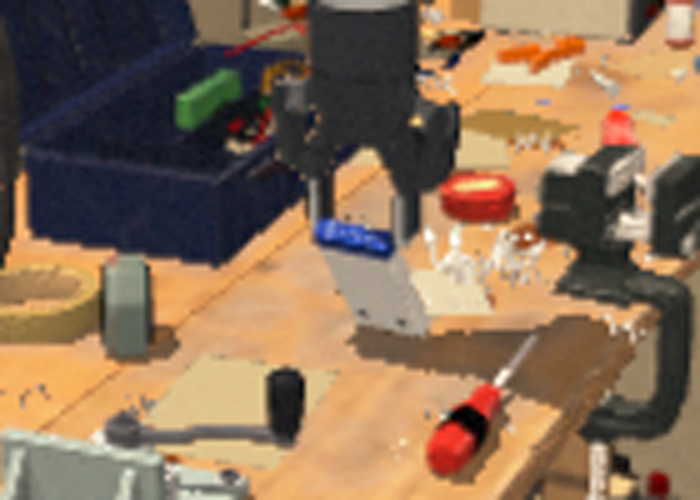

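drive_tool(
  claw=[0.0579, 0.0579, 0.0579, 0.0579, 0.0579, 0.0579],
  linear=[
    [0, 0, -0.004],
    [0, 0, -0.004],
    [0, 0, -0.004],
    [0, 0, -0.004],
    [0, 0, -0.002],
    [0, 0, 0],
  ],
  twist=[0, 0, 0, 0, 0, 0],
)

```text
time: 9.35
tool_pos: [0.4985, -0.139, 0.102]
tool_rot: [3.141, -0.001, -0.078]
ft_force: [-0.3, 0.4, 0.7]
grip_width: 0.0581
```

```bash
python3 -c "
from h import *
snap('scene','s9',(200,130,340,230),5);snap('wrist','w9',s=1.5);s=manip.state();print(s['tool_pos'],s['ft_force'],s['wrist_torque'],s['grip_width'])"
```

```text
[ 0.4980583  -0.13878023  0.1013692 ] [-0.45089231  0.1795722  -0.13759065] [-0.01789922 -0.01046499 -0.02723015] 0.057902298308391525
```

View pics/s9.png

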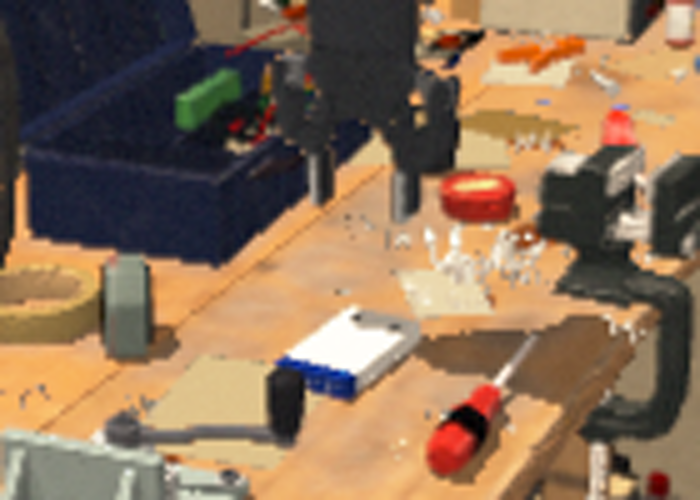

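View pics/w9.png

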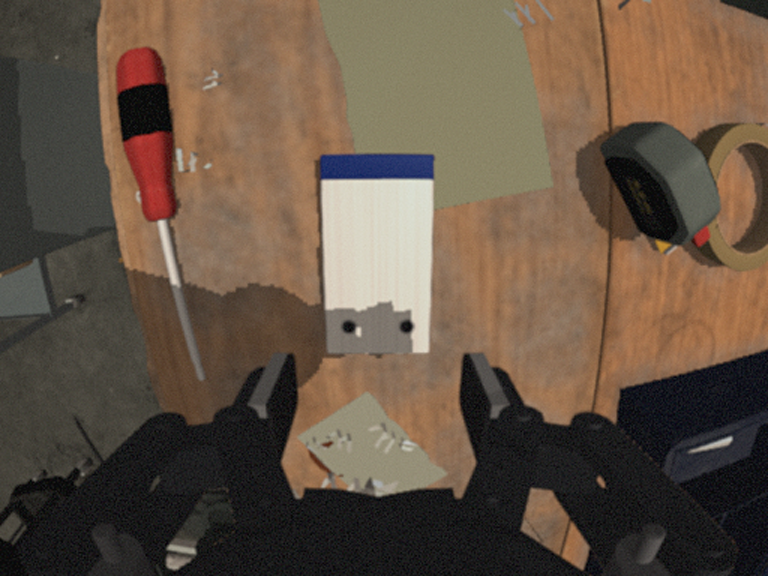

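The light grip let the plate slip out, and it now lies flat again about 90 mm further left, blue end at (377,167) in the 1.5x view. No harm done. I'll measure it and redo the pivot, tightening as soon as it is steep.

Run:
```python
from h import *
f=np.load("w9.npz");p=f["p"];c={"K":f["K"],"world_from_camera":f["world_from_camera"]}
uv=np.array([[321,156],[434,156],[429,353],[326,353]])/1.5-.2
q=onz("wrist",uv,.016,c)[:,:2];print(q,q.mean(0))
print([np.linalg.norm(q[i]-q[i-1]) for i in range(4)])
for a,b in ((3,0),(2,1),(1,0),(2,3)): d=q[b]-q[a];print(np.degrees(np.arctan2(d[1],d[0])))
m=q.mean(0);h=np.radians(85.5);t=m+.038*np.array([np.cos(h),np.sin(h)])
s=manip.state();d=t-s['tool_pos'][:2];y=s['tool_rot'][2];print(t,d,"tool",d@[np.cos(y),np.sin(y)],d@[np.sin(y),-np.cos(y)])
```

```text
[[ 0.47678085 -0.06258712]
 [ 0.53372092 -0.06710195]
 [ 0.52571543 -0.17499551]
 [ 0.46766416 -0.1704099 ]] [ 0.50097034 -0.11877362]
[np.float64(0.10820751347207638), np.float64(0.05711878372949384), np.float64(0.10819014824825145), np.float64(0.05823209789478574)]
85.16699404458241
85.75654067718756
175.46645339837647
175.48344958950943
[ 0.50395179 -0.08089076] [0.00589349 0.05788947] tool 0.0013638750325258705 -0.058172706124141084
```

drive_tool(
  claw=[0.068, 0.068, 0.068, 0.068, 0.068, 0.068, 0.068, 0.068, 0.068, 0.068, 0.05, 0.05, 0.05, 0.05, 0.05],
  linear=[
    [0, -0.02, 0],
    [0.001, -0.03, 0],
    [0, -0.01, 0.02],
    [0, 0, 0.02],
    [0, 0, 0.02],
    [0, 0, 0.02],
    [0, 0, 0.01],
    [0, 0, 0.007],
    [0, 0, 0.003],
    [0, 0, 0],
    [0, 0, 0],
    [0, 0, 0],
    [0, 0, 0],
    [0, 0, 0],
    [0, 0, 0],
  ],
  twist=[0, 0, 0, 0, 0, 0, 0, 0, 0, 0, 0, 0, 0, 0, 0],
  squeeze=20,
)

```text
time: 10.95
tool_pos: [0.5043, -0.0792, 0.0021]
tool_rot: [3.141, -0.001, -0.078]
ft_force: [-1.3, -0.2, 6.3]
grip_width: 0.0576
```

```bash
python3 -c "
from h import *
snap('wrist','w10',s=1.5);s=manip.state();print(s['tool_pos'],s['ft_force'],s['wrist_torque'],s['grip_width'])"
```

```text
[ 0.50427338 -0.0792213   0.00211444] [-1.1479426   0.0479086   5.88120626] [ 0.06043936  0.3724966  -0.02871549] 0.057566258891007506
```

View pics/w10.png

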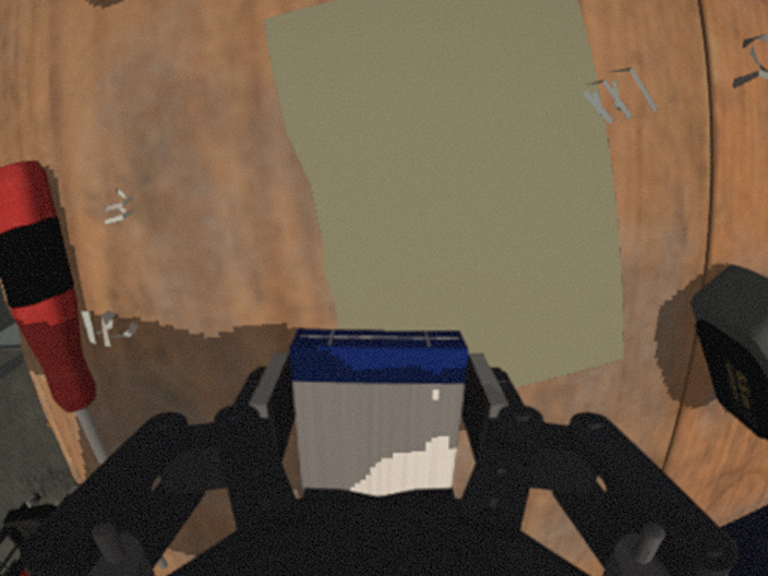

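Gripped again with the same framing. Next: lift to 78 mm, loosen in small steps, then tighten.

drive_tool(
  claw=[0.05, 0.05, 0.05, 0.05, 0.05, 0.05, 0.05, 0.0573, 0.0573, 0.0576, 0.0576, 0.0579],
  linear=[
    [0, 0, -0.006],
    [0, 0, -0.015],
    [0, 0, -0.02],
    [0, 0, -0.02],
    [0, 0, -0.01],
    [0, 0, -0.005],
    [0, 0, 0],
    [0, 0, 0],
    [0, 0, 0],
    [0, 0, 0],
    [0, 0, 0],
    [0, 0, 0],
  ],
  twist=[0, 0, 0, 0, 0, 0, 0, 0, 0, 0, 0, 0],
)

```text
time: 12.2
tool_pos: [0.5037, -0.079, 0.0772]
tool_rot: [-3.141, 0.0, -0.078]
ft_force: [0.0, 1.1, 0.1]
grip_width: 0.0579
```

```bash
python3 -c "
from h import *
snap('scene','s10',(180,130,320,230),5);s=manip.state();print(s['tool_pos'],s['ft_force'],s['wrist_torque'],s['grip_width'])"
```

```text
[ 0.50379097 -0.07893972  0.07736313] [ 0.00998461 -0.33008862 -2.30846974] [ 0.04136842  0.0703923  -0.0351035 ] 0.05760420640665288
```

View pics/s10.png

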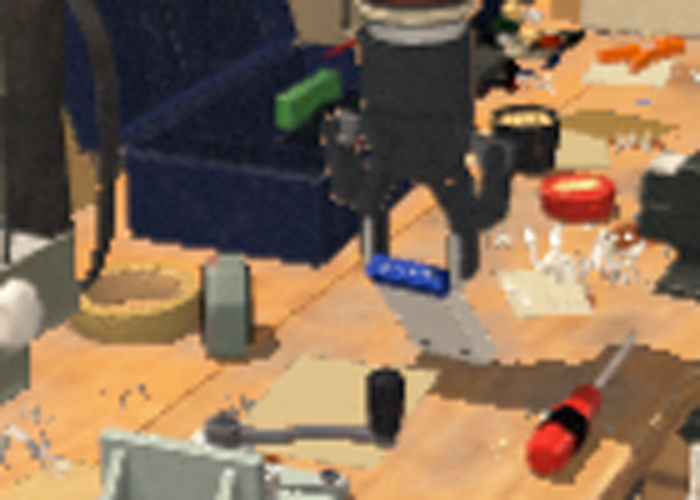

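It is steep now, about 45-50°, and still held. I'll ratchet: tighten, rise 15 mm, loosen briefly, tighten.

drive_tool(
  claw=[0.05, 0.05, 0.05, 0.05, 0.05, 0.0575, 0.0577, 0.0579, 0.0579, 0.05, 0.05],
  linear=[
    [0, 0, 0],
    [0, 0, 0],
    [0, 0, -0.007],
    [0, 0, -0.008],
    [0, 0, 0],
    [0, 0, 0],
    [0, 0, 0],
    [0, 0, 0],
    [0, 0, 0],
    [0, 0, 0],
    [0, 0, 0],
  ],
  twist=[0, 0, 0, 0, 0, 0, 0, 0, 0, 0, 0],
)

```text
time: 13.35
tool_pos: [0.5038, -0.079, 0.0925]
tool_rot: [-3.142, -0.0, -0.078]
ft_force: [-0.7, 1.1, 1.3]
grip_width: 0.0569
```

```bash
python3 -c "
from h import *
snap('scene','s11',(180,130,320,230),5);s=manip.state();print(s['tool_pos'],s['ft_force'],s['wrist_torque'],s['grip_width'])"
```

```text
[ 0.50376512 -0.0789921   0.09250079] [-1.40114877  1.15791972  1.14806438] [ 1.98502095e-01  2.76490413e-01 -1.82585439e-04] 0.05724196874632734
```

View pics/s11.png

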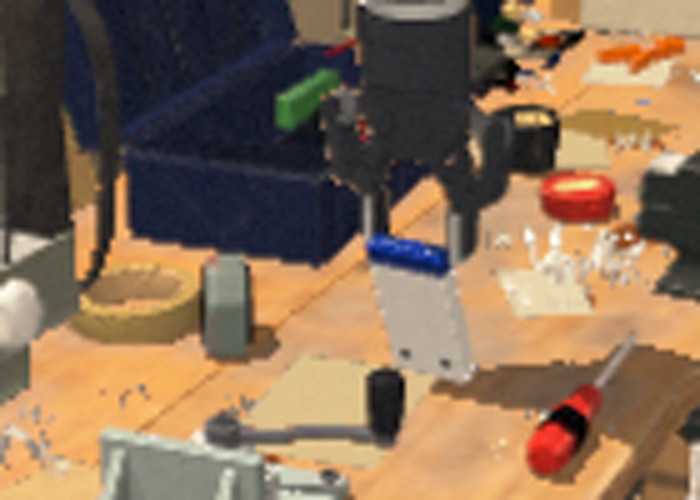

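```bash
cat >> h.py <<'E'
def onside(name,uv,side,c=None,tcp=None,yaw=None):
    s=manip.state();tcp=s['tool_pos'] if tcp is None else tcp;yaw=s['tool_rot'][2] if yaw is None else yaw
    n=np.array([np.cos(yaw),np.sin(yaw),0]);o,d=ray(name,uv,c)
    t=((tcp-o)@n+side*.029)/(d@n);P=o+d*t[:,None]
    v=np.array([-np.sin(yaw),np.cos(yaw),0]);return np.stack([(P-tcp)@v,P[:,2]],1)
E
python3 - <<'E'
from h import *
im=cv2.imread("pics/s11.png")[210:400,340:500];cv2.imwrite("pics/s11z.png",cv2.resize(im,None,fx=3,fy=3,interpolation=cv2.INTER_NEAREST))
E
```

```text
(no output)
```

View pics/s11z.png

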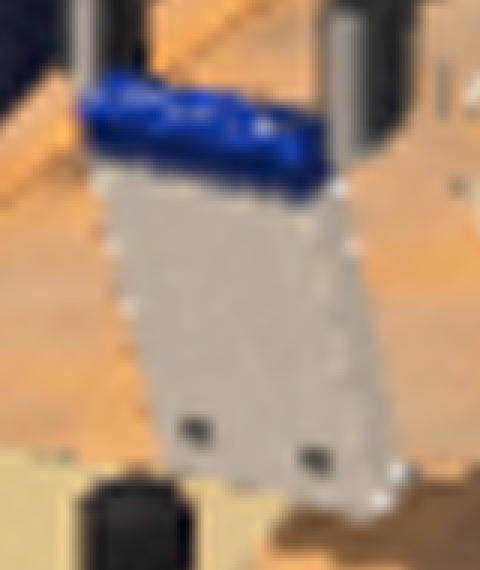

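Run:
```python
from h import *
F=lambda a:(np.array(a,float)/3+[340,210])/5+[180,130]-.45
for side,pts in ((1,[[95,155],[168,475]]),(-1,[[305,205],[370,515]])):
    q=onside("scene",F(pts),side);d=q[0]-q[1];print(q,np.linalg.norm(d),np.degrees(np.arctan2(d[1],d[0])))
```

```text
[[ 0.00995686  0.08936487]
 [-0.01995654 -0.00338154]] 0.09745105347907893 72.12398399749752
[[ 0.01644948  0.0915507 ]
 [-0.01337954  0.00294512]] 0.09349180649251701 71.39422343932573
```

The tilt measures 72°, and the undyed end is on the bench. I'll move the grip back over the foot so bench friction stands it upright, with the grip eased a little.

drive_tool(
  claw=[0.0573, 0.0575, 0.0575, 0.0575, 0.0575, 0.0575, 0.05, 0.05],
  linear=[
    [0, 0, 0],
    [0, 0.006, 0],
    [0, 0.006, -0.0005],
    [0, 0.006, -0.0005],
    [0, 0.006, -0.0005],
    [0, 0.004, -0.0005],
    [0, 0, 0],
    [0, 0, 0],
  ],
  twist=[0, 0, 0, 0, 0, 0, 0, 0],
)

```text
time: 14.2
tool_pos: [0.5013, -0.107, 0.094]
tool_rot: [-3.141, 0.001, -0.078]
ft_force: [-0.3, 0.7, -1.1]
grip_width: 0.0573
```

```bash
python3 -c "
from h import *
snap('scene','s12',(210,160,310,220),8);s=manip.state();print(s['tool_pos'],s['ft_force'],s['wrist_torque'],s['grip_width'])"
```

```text
[ 0.50130962 -0.10682925  0.09400487] [-0.43640808  0.86510464 -0.99315871] [ 0.0945297  -0.04251151  0.0251419 ] 0.05712325631167107
```

View pics/s12.png

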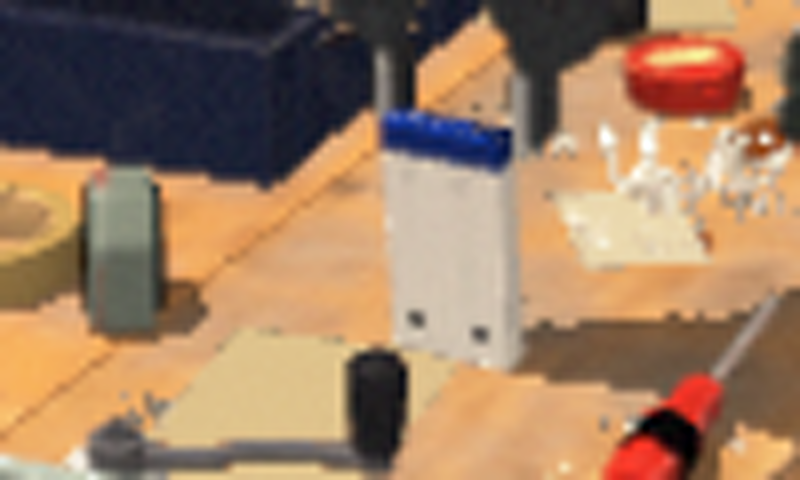

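Run:
```python
from h import *
F=lambda a:np.array(a,float)/8+[210,160]-.45
for side,pts in ((1,[[384,150],[397,345]]),(-1,[[503,168],[510,368]])):
    q=onside("scene",F(pts),side);d=q[0]-q[1];print(q,np.linalg.norm(d),np.degrees(np.arctan2(d[1],d[0])))
```

```text
[[ 0.01409232  0.09402839]
 [ 0.00548223 -0.00224359]] 0.09665623437165764 84.88934597664742
[[0.0139535  0.09722314]
 [0.00729364 0.00117274]] 0.09628100205808353 86.03362337338358
```

About 85°. I'll move 7 mm more with a slight press down so the end squares up on the bench, then grip firmly and lift.

drive_tool(
  claw=[0.0573, 0.0575, 0.0575, 0.0576, 0.0576, 0.05, 0.05, 0.05, 0.05, 0.05, 0.05, 0.05, 0.05, 0.05],
  linear=[
    [0, 0, 0],
    [0, 0.004, 0],
    [0, 0.003, 0.0],
    [0, 0, 0.001],
    [0, 0, 0],
    [0, 0, 0],
    [0, 0, 0],
    [0, 0, 0],
    [0, 0, -0.01],
    [0, 0, -0.02],
    [0, 0, -0.03],
    [0, 0, -0.03],
    [0, 0, -0.02],
    [0, 0, 0],
  ],
  twist=[0, 0, 0, 0, 0, 0, 0, 0, 0, 0, 0, 0, 0, 0],
  squeeze=50,
)

```text
time: 15.65
tool_pos: [0.5032, -0.1146, 0.207]
tool_rot: [3.14, -0.007, -0.078]
ft_force: [0.8, 0.0, -3.0]
grip_width: 0.0552
```

```bash
python3 -c "
from h import *
snap('scene','s13',(210,130,310,210),8);snap('wrist','w13',s=1.5);s=manip.state();print(s['tool_pos'],s['ft_force'],s['wrist_torque'],s['grip_width'])"
```

```text
[ 0.50088136 -0.11384082  0.20294261] [ 0.5787853  -0.45694543 -3.59234093] [-0.01334228 -0.01898591  0.02538324] 0.055751574641720786
```

View pics/s13.png

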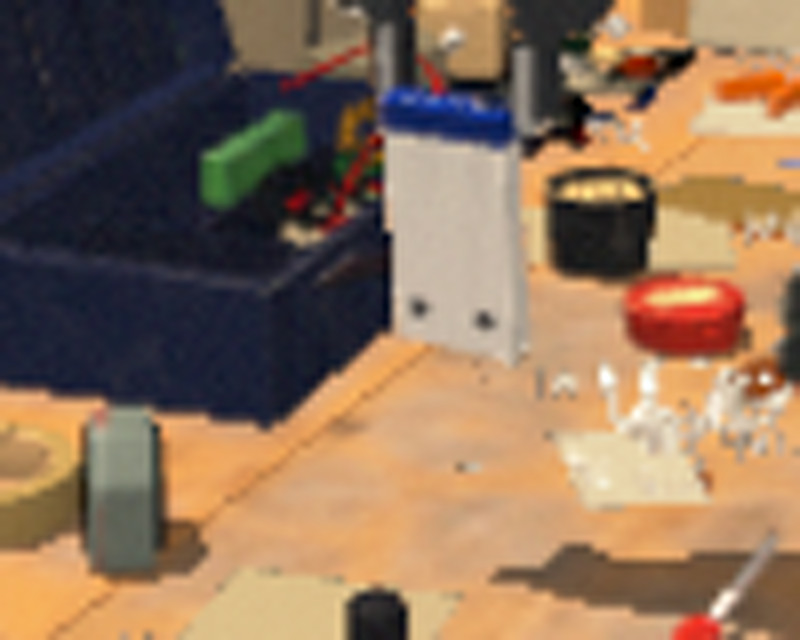

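View pics/w13.png

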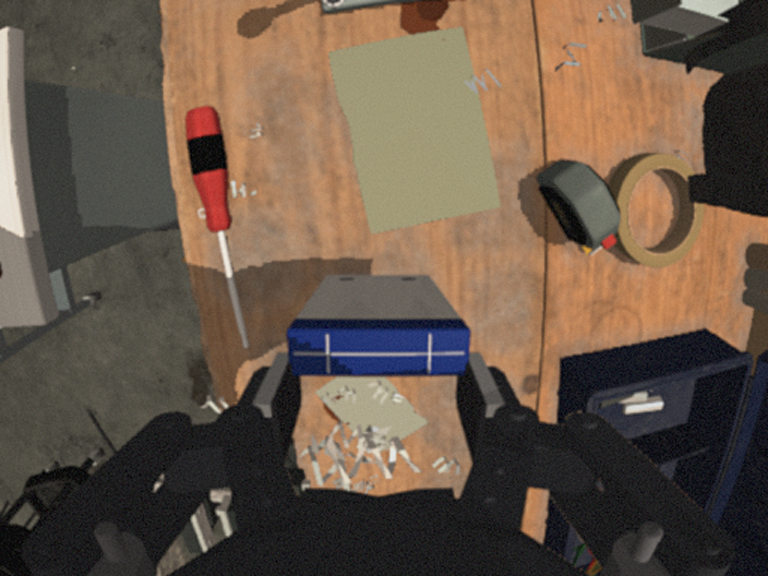

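The plate is held upright, dyed end up, and the wrist view shows the blue end face at rows 320-375. Next I'll go up and over towards the fixture and look at it closely.

drive_tool(
  claw=[0.05, 0.05, 0.05, 0.05, 0.05, 0.05, 0.05, 0.05, 0.05, 0.05],
  linear=[
    [0, 0, -0.015],
    [0.001, -0.01, -0.015],
    [0.002, -0.02, 0],
    [0.002, -0.03, 0],
    [0.002, -0.03, 0],
    [0.002, -0.025, 0],
    [0, -0.02, 0],
    [0, -0.01, 0],
    [0, 0, 0],
    [0, 0, 0],
  ],
  twist=[0, 0, 0, -0.03, -0.05, -0.05, -0.044, 0, 0, 0],
)

```text
time: 16.75
tool_pos: [0.5141, 0.03, 0.2335]
tool_rot: [3.141, -0.0, 0.096]
ft_force: [0.5, -0.5, -3.5]
grip_width: 0.0558
```

```bash
python3 -c "
from h import *
s=manip.state();print(s['tool_pos'],s['tool_rot'],s['ft_force'],s['dq'])
snap('wrist','w14',s=1.5);snap('scene','s14',(180,130,290,230),7)"
```

```text
[0.51410154 0.0300136  0.23354371] [ 3.14097981e+00 -1.25083054e-04  9.55371032e-02] [ 0.52868159 -0.46797528 -3.47884396] [-0.01690017  0.00128481  0.00219892  0.00035326 -0.00380072 -0.00322825]
```

View pics/w14.png

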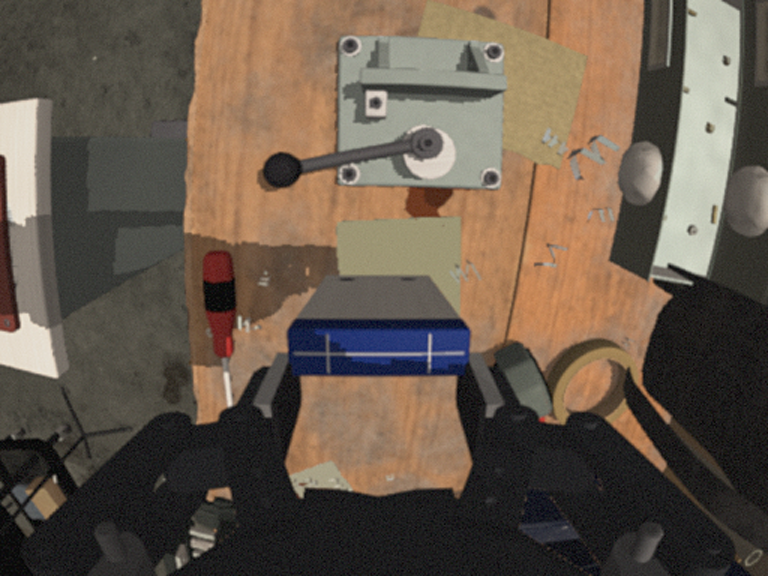

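View pics/s14.png

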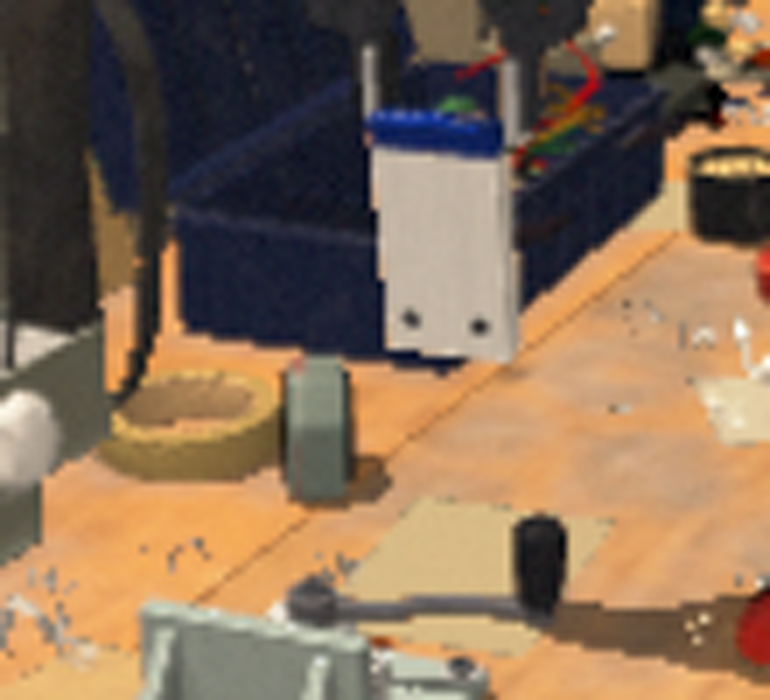

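Run:
```python
from h import *
p=np.load("w14.npz")["p"][:,:,::-1]
cv2.imwrite("pics/w14z.png",cv2.resize(p[15:135,175:345],None,fx=4.7,fy=4.7,interpolation=cv2.INTER_CUBIC))
cv2.imwrite("pics/w14y.png",cv2.resize(p[175:260,180:325],None,fx=5,fy=5,interpolation=cv2.INTER_CUBIC))
```

```text
(no output)
```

View pics/w14z.png

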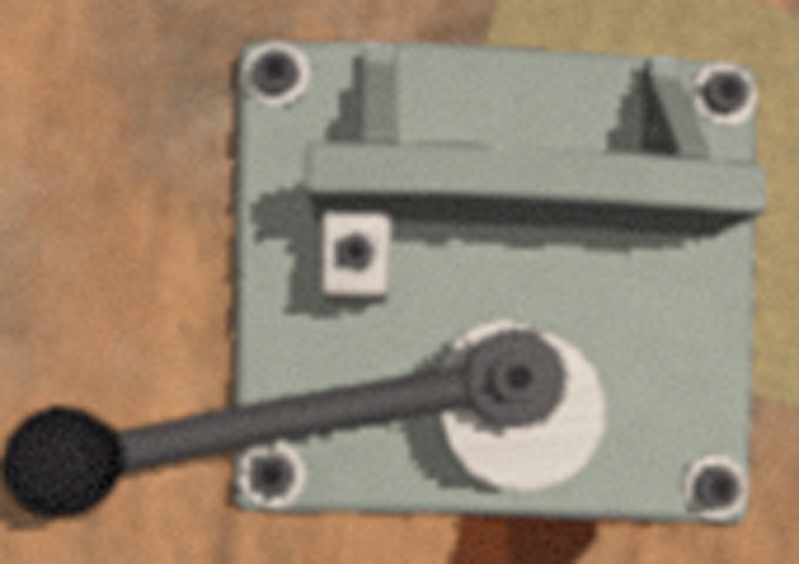

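View pics/w14y.png

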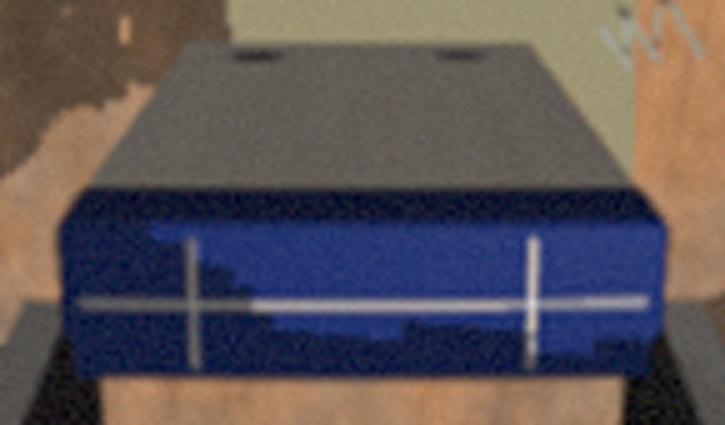

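```bash
cat > m14.py <<'E'
from h import *
f=np.load("w14.npz");c={"K":f["K"],"world_from_camera":f["world_from_camera"]}
A=lambda a:np.array(a,float)/4.7+[175,15]-.4
B=lambda a:np.array(a,float)/5+[180,175]-.4
w=lambda uv,z:onz("wrist",uv,z,c)[:,:2]
ang=lambda d:np.degrees(np.arctan2(d[1],d[0]))
b=w(A([[240,45],[757,65],[745,520],[237,508]]),.012)
print("base",b,b.mean(0),[np.linalg.norm(b[i]-b[i-1]) for i in range(4)])
print("x-dir",ang(b[0]-b[3]),ang(b[1]-b[2]),"ydir+90?",ang(b[0]-b[1])-90,ang(b[3]-b[2])-90)
fe=w(A([[312,192],[762,214]]),.062);print("fence",fe,np.linalg.norm(fe[0]-fe[1]),ang(fe[0]-fe[1])-90)
st=w(A([[388,212],[385,297],[323,212],[325,297]]),.042);print("stop",st)
print("knob",w(A([[62,461]]),.092),"pivot",w(A([[519,377]]),.060))
for z in (.12,.125,.13,.22,.24,.25,.26):
  print(z,np.linalg.norm(np.diff(w(B([[62,225],[665,225]]),z),axis=0)),np.linalg.norm(np.diff(w(B([[95,377],[632,377]]),z),axis=0)),np.linalg.norm(np.diff(w(B([[187,45],[533,45]]),z),axis=0)))
E
python3 m14.py
```

```text
base [[0.46751981 0.20018748]
 [0.6017642  0.21231128]
 [0.61143102 0.08886447]
 [0.4780599  0.07748696]] [0.53969373 0.14471255] [np.float64(0.12315239043633584), np.float64(0.13479073117333587), np.float64(0.12382472811801101), np.float64(0.1338555336166263)]
x-dir 94.90970780912782 94.47755864898143 ydir+90? -264.83953855017 -265.12406855818824
fence [[0.49237702 0.15361241]
 [0.59313096 0.16188542]] 0.10109302323391733 -265.3059155533697
stop [[0.5094832  0.15355345]
 [0.51073978 0.13300311]
 [0.49437526 0.15214353]
 [0.49677561 0.13169789]]
knob [[0.44807926 0.09038216]] pivot [[0.54204311 0.11661199]]
0.12 0.11352293561229643 0.10533237693743999 0.061960360815291854
0.125 0.11130130810052427 0.10327103748015402 0.06074780547143876
0.13 0.10907968058875213 0.1012096980228679 0.05953525012758561
0.22 0.06909038537685298 0.06410558779171854 0.037709253938229645
0.24 0.060203875329764324 0.05586022996257425 0.0328590325628172
0.25 0.05576062030621998 0.051737551048002046 0.03043392187511095
0.26 0.051317365282675616 0.047614872133429846 0.028008811187404704
```

```bash
cat >> m14.py <<'E'
print("----")
s=dict(tool_pos=np.array([0.5141,0.0300,0.2335]));y=.0955
for r,x0,x1,z in ((220,70,658,.245),(377,75,655,.245),(45,187,533,.135)):
    q=w(B([[x0,r],[x1,r]]),z);m=q.mean(0)-s['tool_pos'][:2];print("tool",m@[np.cos(y),np.sin(y)],m@[np.sin(y),-np.cos(y)],"ang",np.degrees(np.arctan2(*(q[1]-q[0])[::-1])))
F=lambda a:np.array(a,float)/7+[180,130]-.45
for side,pts in ((1,[[372,145],[386,348]]),(-1,[[500,155],[505,358]]),(-1,[[514,150],[517,345]])):
    q=onside("scene",F(pts),side,None,s['tool_pos'],y);d=q[0]-q[1];print(q,np.linalg.norm(d),np.degrees(np.arctan2(d[1],d[0])))
O=np.array([.5387,.1576]);h=np.radians(94.9);X=np.array([np.cos(h),np.sin(h)]);Y=np.array([-X[1],X[0]])
print("tcp in fixture",(s['tool_pos'][:2]-O)@X,(s['tool_pos'][:2]-O)@Y)
E
python3 m14.py | sed -n '/----/,$p'
```

```text
----
tool 0.001607466452564385 -0.02055320749558633 ang 5.421015098577988
tool 0.0017081212032452476 -0.0034525481627076496 ang 5.407145127627398
tool 0.0010868556740163014 -0.0075657779178694515 ang 5.42614825747084
[[0.01364269 0.23472948]
 [0.00799911 0.13914674]] 0.0957492030592762 86.6209583570344
[[0.01166851 0.23560753]
 [0.01103235 0.14334112]] 0.09226860597270507 89.6049618323278
[[-0.00414555  0.23292994]
 [-0.00317195  0.14394796]] 0.08898731256350353 90.62688509453183
tcp in fixture -0.12503240348478042 0.03540929367862436
```

drive_tool(
  claw=[0.05, 0.05, 0.05, 0.05, 0.05, 0.05, 0.05, 0.05, 0.05, 0.05, 0.05, 0.05],
  linear=[
    [0.003, -0.01, 0],
    [0.006, -0.02, 0],
    [0.01, -0.025, 0],
    [0.01, -0.025, 0],
    [0.007, -0.02, 0],
    [0.003, -0.0095, 0.005],
    [0, 0, 0.015],
    [0, 0, 0.02],
    [0, 0, 0.015],
    [0, 0, 0.005],
    [0, 0, 0],
    [0, 0, 0],
  ],
  twist=[0.01, 0, 0, 0, 0, 0, 0, 0, 0, 0, 0, 0],
)

```text
time: 18.05
tool_pos: [0.5438, 0.1424, 0.1738]
tool_rot: [3.142, -0.001, 0.085]
ft_force: [-0.3, 0.6, -3.1]
grip_width: 0.0556
```

```bash
python3 -c "
from h import *
s=manip.state();print(s['tool_pos'],s['tool_rot'],s['ft_force'])
snap('wrist','w15',s=1.5);snap('scene','s15',(165,150,275,250),7)
t=np.array(s['tool_pos'][:2]);O=np.array([.5387,.1576]);h=np.radians(94.9);X=np.array([np.cos(h),np.sin(h)]);Y=np.array([-X[1],X[0]]);print((t-O)@X,(t-O)@Y)"
```

```text
[0.54381053 0.14237841 0.17384411] [ 3.14150108e+00 -8.17338151e-04  8.54101873e-02] [-0.33204499  0.64727597 -3.06482079]
-0.015602485497939956 -0.0037916663855603492
```

View pics/w15.png

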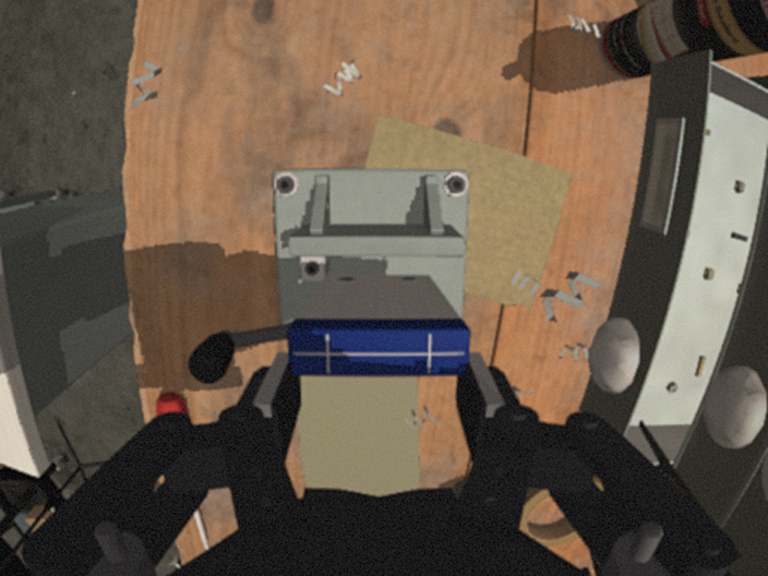

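View pics/s15.png

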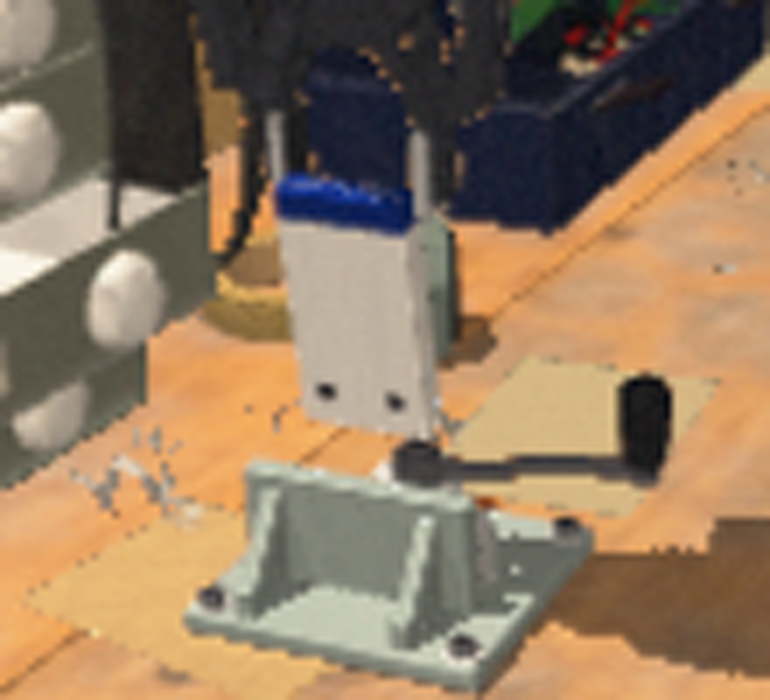

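Run:
```python
from h import *
p=np.load("w15.npz")["p"][:,:,::-1]
cv2.imwrite("pics/w15z.png",cv2.resize(p[105:255,175:325],None,fx=4,fy=4,interpolation=cv2.INTER_CUBIC))
```

```text
(no output)
```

View pics/w15z.png

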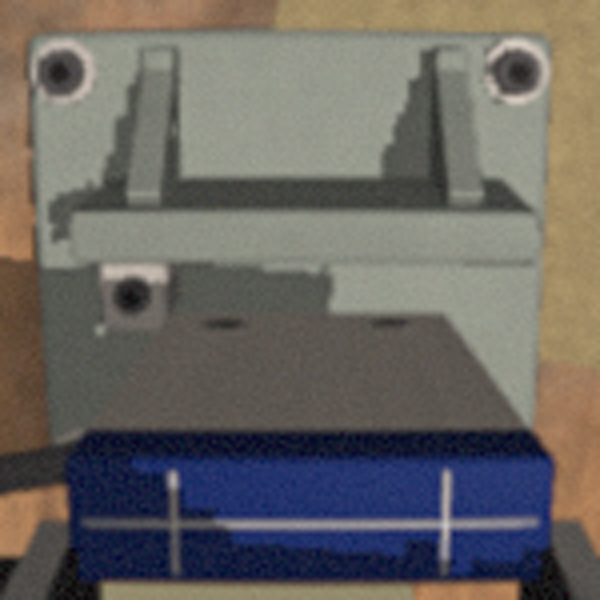

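Run:
```python
from h import *
f=np.load("w15.npz");c={"K":f["K"],"world_from_camera":f["world_from_camera"]}
A=lambda a:np.array(a,float)/4+[175,105]-.4
w=lambda uv,z:onz("wrist",uv,z,c)[:,:2]
h=np.radians(94.9);X=np.array([np.cos(h),np.sin(h)]);Y=np.array([-X[1],X[0]]);O=np.array([.5387,.1576])
fx=lambda q:1000*np.stack([(q-O)@X,(q-O)@Y],1)
print("fence",fx(w(A([[72,262],[540,263]]),.062)))
print("stop",fx(w(A([[168,268],[165,328]]),.042)))
for z in (.07,.075,.08,.085):print(z,fx(w(A([[168,315],[445,317]]),z)))
for z in (.18,.185,.19):print("top",z,fx(w(A([[72,455],[550,455]]),z)),fx(w(A([[78,580],[545,580]]),z)))
```

```text
fence [[  0.9097744   47.34947171]
 [  0.55736364 -56.31281493]]
stop [[ -5.27985191  28.3008103 ]
 [-20.09124996  29.5114232 ]]
0.07 [[ -9.16917165  25.21818047]
 [ -9.684264   -34.42942316]]
0.075 [[ -7.79762524  24.60137973]
 [ -8.30224057 -33.83298668]]
0.08 [[ -6.42607884  23.98457899]
 [ -6.92021714 -33.2365502 ]]
0.085 [[ -5.05453243  23.36777825]
 [ -5.53819371 -32.64011373]]
top 0.18 [[  2.95860804  24.46953233]
 [  2.88193451 -35.20243109]] [[-14.71700754  25.04496979]
 [-14.81199712 -35.89926951]]
top 0.185 [[  4.9944983   23.38074791]
 [  4.92064738 -34.0944865 ]] [[-12.03041743  23.93500155]
 [-12.12191012 -34.76567191]]
top 0.19 [[  7.03038855  22.29196349]
 [  6.95936026 -32.9865419 ]] [[ -9.34382733  22.82503331]
 [ -9.43182312 -33.63207431]]
```

The plate bottom is at fixture x -24 to -8, y -34 to +25, inside the cam/fence gap, with its top leaning about 6° to the fence. I'll lower it to just above the base.

drive_tool(
  claw=[0.05, 0.05, 0.05, 0.05, 0.05, 0.05, 0.05, 0.05],
  linear=[
    [0, 0, 0.01],
    [0, 0, 0.015],
    [0, 0, 0.015],
    [0, 0, 0.01],
    [0, 0, 0.006],
    [0, 0, 0.003],
    [0, 0, 0.002],
    [0, 0, 0],
  ],
  twist=[0, 0, 0, 0, 0, 0, 0, 0],
)

```text
time: 18.95
tool_pos: [0.5436, 0.1428, 0.1124]
tool_rot: [-3.142, -0.0, 0.086]
ft_force: [-0.2, 1.0, -3.5]
grip_width: 0.0556
```

drive_tool(
  claw=[0.05, 0.05, 0.05],
  linear=[
    [0, 0, 0.001],
    [0, 0, 0.001],
    [0, 0, 0],
  ],
  twist=[0, 0, 0],
)

```text
time: 19.25
tool_pos: [0.5435, 0.1428, 0.1105]
tool_rot: [-3.142, -0.0, 0.086]
ft_force: [0.5, -0.4, -3.4]
grip_width: 0.0554
```

drive_tool(
  claw=[0.05, 0.05, 0.05, 0.05],
  linear=[
    [0, 0, 0.001],
    [0, 0, 0.001],
    [0, 0, 0.001],
    [0, 0, 0],
  ],
  twist=[0, 0, 0, 0],
)

```text
time: 19.65
tool_pos: [0.5432, 0.1428, 0.1071]
tool_rot: [3.142, 0.0, 0.086]
ft_force: [-0.0, -0.6, -2.9]
grip_width: 0.0553
```

drive_tool(
  claw=[0.05, 0.05, 0.05, 0.05],
  linear=[
    [0, 0, 0.001],
    [0, 0, 0.001],
    [0, 0, 0.001],
    [0, 0, 0],
  ],
  twist=[0, 0, 0, 0],
)

```text
time: 20.05
tool_pos: [0.5438, 0.1429, 0.1063]
tool_rot: [-3.142, -0.001, 0.086]
ft_force: [-5.5, -0.6, 9.4]
grip_width: 0.0555
```

```bash
python3 -c "
from h import *
s=manip.state();print(s['tool_pos'],s['tool_rot'],s['ft_force'],s['wrist_torque'])
snap('wrist','w16',(175,90,325,255),4);snap('scene','s16',(165,170,275,250),7)"
```

```text
[0.54384743 0.14287821 0.10628841] [-3.14155145e+00 -8.15053000e-04  8.61357881e-02] [-5.54366972 -0.6464772   9.38328092] [-0.14588323  1.1542783   0.10036331]
```

View pics/w16.png

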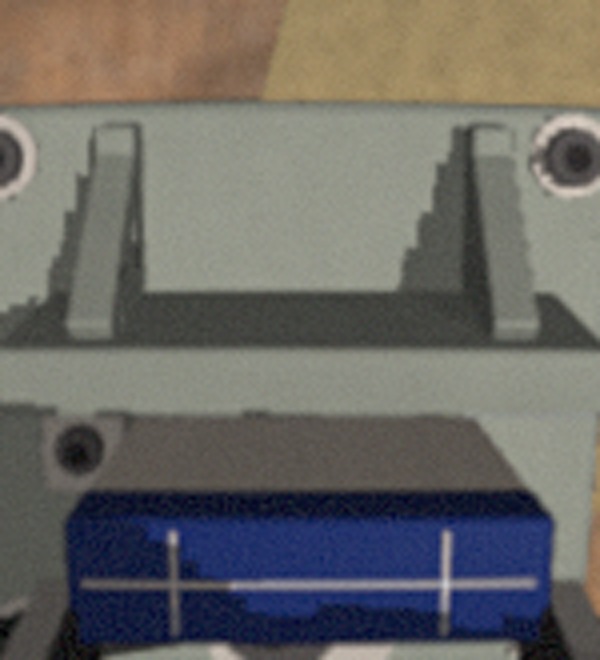

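View pics/s16.png

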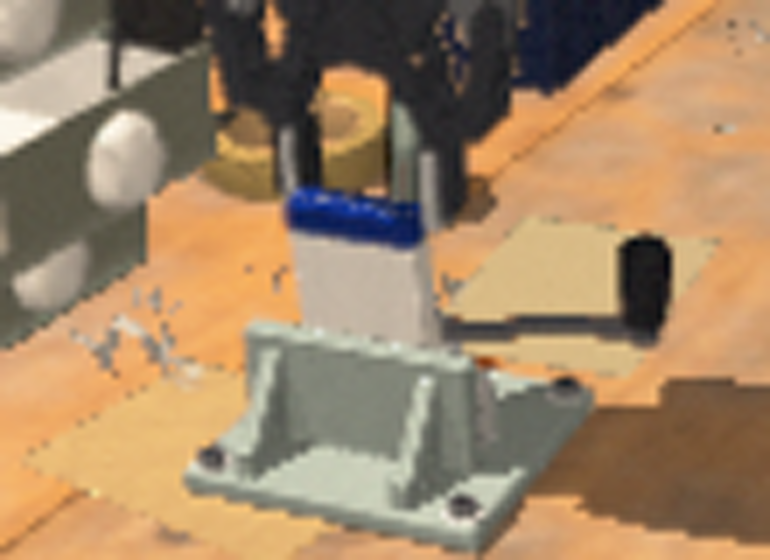

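The foot is on the base, with 9 N upwards. I'll ease the grip, shift the top back upright, then open slightly so the plate settles square on its end.

drive_tool(
  claw=[0.0573, 0.0576, 0.0576, 0.0577, 0.0578, 0.06, 0.064, 0.064],
  linear=[
    [0, 0, -0.0005],
    [0, 0, -0.0005],
    [0, 0.003, 0],
    [0, 0.003, 0],
    [0, 0, 0],
    [0, 0, 0],
    [0, 0, 0],
    [0, 0, 0],
  ],
  twist=[0, 0, 0, 0, 0, 0, 0, 0],
  squeeze=20,
)

```text
time: 20.95
tool_pos: [0.5437, 0.1368, 0.105]
tool_rot: [-3.142, 0.0, 0.086]
ft_force: [-0.5, 0.1, 0.4]
grip_width: 0.0641
```

```bash
python3 -c "
from h import *
s=manip.state();print(s['tool_pos'],s['tool_rot'],s['ft_force'],s['wrist_torque'],s['grip_width'])
snap('wrist','w17',(175,90,325,255),4);snap('scene','s17',(165,170,275,250),7)"
```

```text
[0.54369053 0.13680648 0.10502673] [-3.14157719e+00  4.88176805e-04  8.59748856e-02] [-0.48873157  0.10763848  0.41013652] [-0.00345637  0.01067867 -0.03275058] 0.06409683199226575
```

View pics/w17.png

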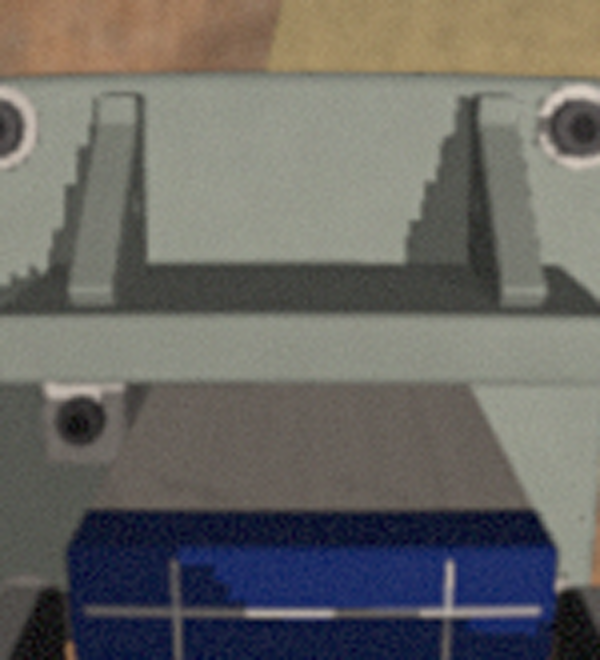

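View pics/s17.png

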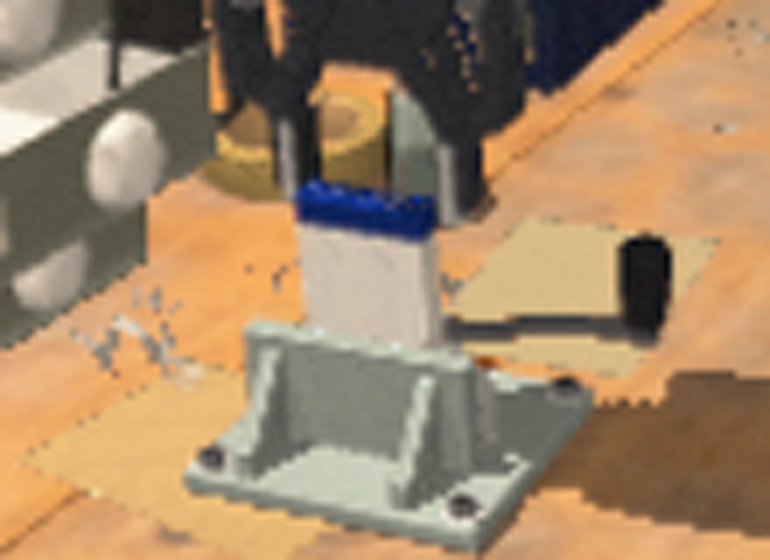

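The plate stands upright on its own. I'll centre the pads on it, lower a bit, regrip, then slide to the fence.

drive_tool(
  claw=[0.064, 0.064, 0.064, 0.055, 0.05, 0.05, 0.05, 0.05],
  linear=[
    [0, -0.003, 0.003],
    [0, -0.002, 0.004],
    [0, 0, 0],
    [0, 0, 0],
    [0, 0, 0],
    [0, 0, 0],
    [0, 0, 0],
    [0, 0, 0],
  ],
  twist=[0, 0, 0, 0, 0, 0, 0, 0],
  squeeze=30,
)

```text
time: 21.85
tool_pos: [0.5431, 0.1417, 0.098]
tool_rot: [3.142, 0.001, 0.086]
ft_force: [-0.6, 0.5, -3.0]
grip_width: 0.0575
```

```bash
python3 -c "
from h import *
s=manip.state();print(s['tool_pos'],s['tool_rot'],s['ft_force'],s['wrist_torque'],s['grip_width'])
snap('wrist','w18',(175,110,325,260),4)"
```

```text
[0.54313881 0.14170904 0.09799158] [3.14156003e+00 7.05343118e-04 8.59387427e-02] [-0.58021911  0.52921553 -3.00392146] [ 4.51550805e-02 -6.49893535e-03 -4.24743470e-05] 0.0575112588823949
```

View pics/w18.png

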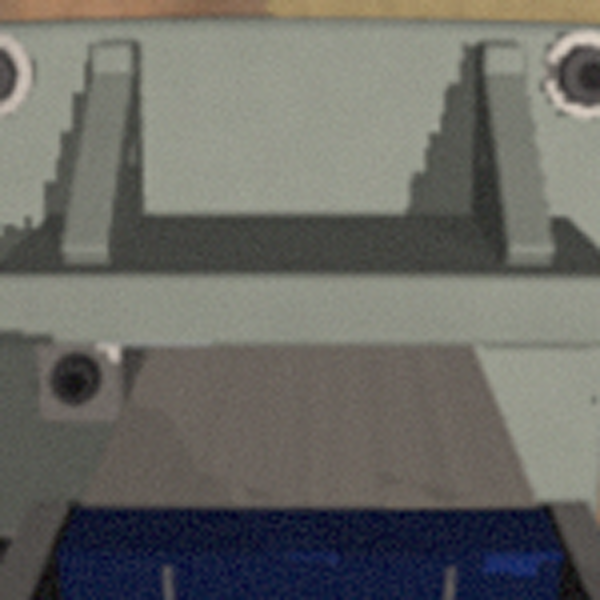

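Run:
```python
from h import *
f=np.load("w18.npz");c={"K":f["K"],"world_from_camera":f["world_from_camera"]}
A=lambda a:np.array(a,float)/4+[175,110]-.4
h=np.radians(94.9);X=np.array([np.cos(h),np.sin(h)]);Y=np.array([-X[1],X[0]]);O=np.array([.5387,.1576])
fx=lambda q:1000*np.stack([(q-O)@X,(q-O)@Y],1)
w=lambda uv,z:fx(onz("wrist",uv,z,c)[:,:2])
for z in (.108,.11,.113):print(z,w(A([[72,507],[555,507]]),z))
print("fence",w(A([[50,343],[550,346]]),.062))
print("tcp",fx(manip.state()['tool_pos'][None,:2]))
for z in (.06,.062,.064):print("face at fence-edge ray",z,w(A([[150,348],[475,348]]),z))
```

```text
0.108 [[ -5.83077754  25.04685208]
 [ -5.85577352 -35.0389355 ]]
0.11 [[ -4.86909962  24.59773298]
 [ -4.89371688 -34.57768404]]
0.113 [[ -3.42658273  23.92405432]
 [ -3.45063192 -33.88580685]]
fence [[  0.92506179  36.96876215]
 [  0.4170094  -42.78837187]]
tcp [[-16.2049912   -3.08191808]]
face at fence-edge ray 0.06 [[ -0.5312902   21.06633852]
 [ -0.54006956 -30.95163425]]
face at fence-edge ray 0.062 [[  0.1150622   20.78120978]
 [  0.10638039 -30.6587949 ]]
face at fence-edge ray 0.064 [[  0.76141461  20.49608103]
 [  0.75283034 -30.36595556]]
```

drive_tool(
  claw=[0.05, 0.05, 0.05, 0.05, 0.05, 0.05, 0.05],
  linear=[
    [0, 0, 0.001],
    [0, 0, 0.001],
    [0, -0.001, 0],
    [0, -0.001, 0],
    [0, -0.001, 0],
    [0, -0.001, 0],
    [0, 0, 0],
  ],
  twist=[0, 0, 0, 0, 0, 0, 0],
)

```text
time: 22.6
tool_pos: [0.5436, 0.145, 0.0979]
tool_rot: [3.14, -0.001, 0.086]
ft_force: [-3.5, -4.1, 8.0]
grip_width: 0.057
```

drive_tool(
  claw=[0.05, 0.05, 0.05, 0.05, 0.05, 0.05, 0.05],
  linear=[
    [0, 0, -0.001],
    [-0.001, 0, 0],
    [-0.001, 0, 0],
    [-0.001, 0, 0],
    [-0.001, 0, 0],
    [0, 0, 0],
    [0, 0, 0],
  ],
  twist=[0, 0, 0, 0, 0, 0, 0],
)

```text
time: 23.3
tool_pos: [0.5398, 0.1456, 0.0979]
tool_rot: [-3.141, -0.001, 0.086]
ft_force: [3.0, 0.3, 3.0]
grip_width: 0.0576
```

```bash
python3 -c "
from h import *
s=manip.state();print(s['tool_pos'],s['tool_rot'],s['ft_force'],s['wrist_torque'],s['grip_width'])
snap('wrist','w19',(175,110,325,260),4);snap('scene','s19',(165,170,275,250),7)"
```

```text
[0.53975568 0.14555633 0.09785801] [-3.14145427e+00 -1.49460118e-03  8.59948446e-02] [3.01098114 0.34460248 2.99431108] [ 0.03926748 -0.55621835 -0.02602657] 0.05763712480506471
```

View pics/w19.png

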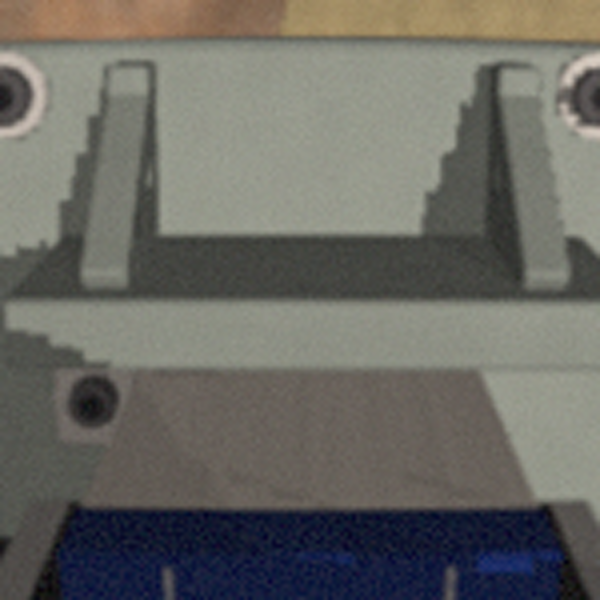

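View pics/s19.png

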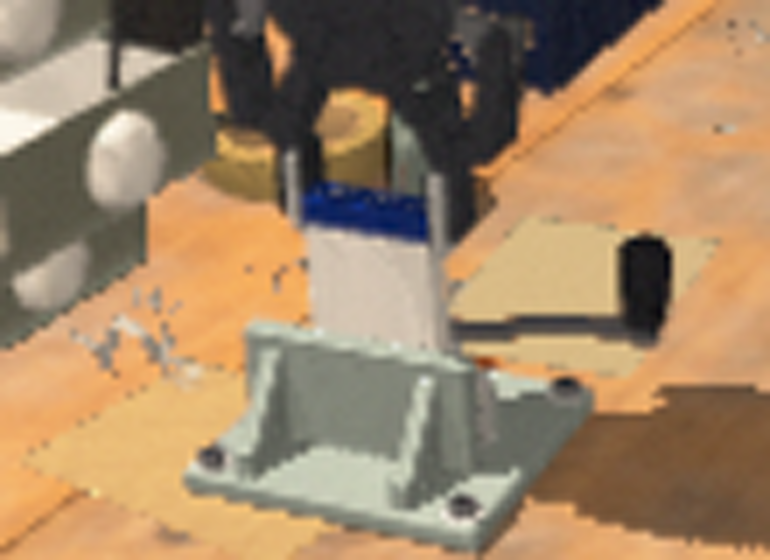

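drive_tool(
  claw=[0.05, 0.05, 0.05, 0.05],
  linear=[
    [-0.001, 0, 0],
    [-0.001, 0, 0],
    [0, 0, 0],
    [0, 0, 0],
  ],
  twist=[0, 0, 0, 0],
)

```text
time: 23.8
tool_pos: [0.538, 0.1453, 0.0979]
tool_rot: [-3.141, -0.002, 0.086]
ft_force: [5.1, 0.9, 3.2]
grip_width: 0.0571
```

drive_tool(
  claw=[0.05, 0.05, 0.05, 0.05],
  linear=[
    [0, -0.001, 0],
    [0, -0.001, 0],
    [0, 0, 0],
    [0, 0, 0],
  ],
  twist=[0, 0, 0, 0],
)

```text
time: 24.2
tool_pos: [0.5379, 0.1466, 0.0979]
tool_rot: [3.14, -0.002, 0.086]
ft_force: [5.2, -1.8, 4.0]
grip_width: 0.0571
```

drive_tool(
  claw=[0.05, 0.05, 0.05, 0.05, 0.05, 0.05],
  linear=[
    [0, -0.001, -0.0005],
    [0, -0.001, 0],
    [0, 0, 0],
    [-0.001, 0, 0],
    [-0.001, 0, 0],
    [0, 0, 0],
  ],
  twist=[0, 0, 0, 0, 0, 0],
)

```text
time: 24.8
tool_pos: [0.5372, 0.1482, 0.0983]
tool_rot: [3.14, -0.006, 0.086]
ft_force: [9.6, -2.1, -3.1]
grip_width: 0.0572
```

```bash
python3 -c "
from h import *
s=manip.state();print(s['tool_pos'],s['tool_rot'],s['ft_force'],s['wrist_torque'],s['grip_width'])
snap('wrist','w20',(175,110,325,260),4);snap('top','t20',(175,135,275,215),7)"
```

```text
[0.5371857  0.14821556 0.09825162] [ 3.13991952 -0.00561765  0.08614948] [ 9.63496277 -2.07805842 -3.10761412] [-0.50202641 -2.36460281  0.1035079 ] 0.057249733589398624
```

View pics/w20.png

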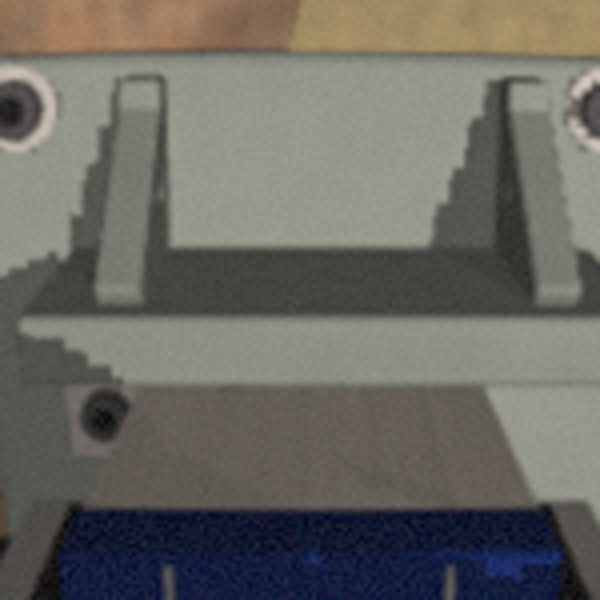

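View pics/t20.png

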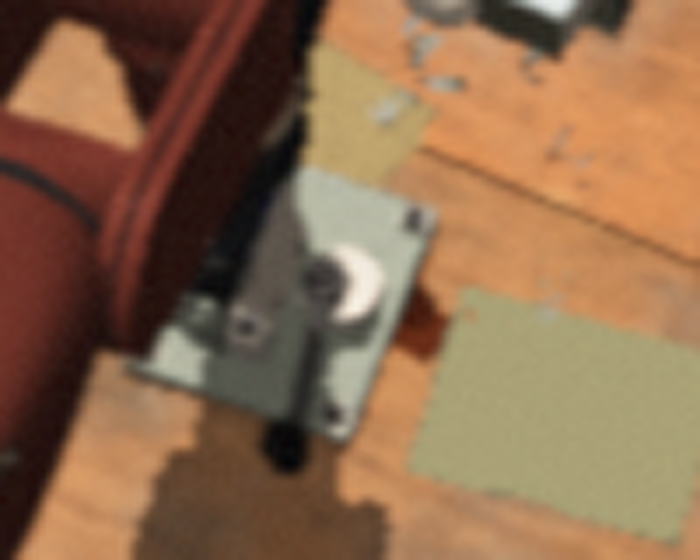

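Stop contact is firm: 9.6 N along it with the base unloaded. Now the last bit into the fence.

drive_tool(
  claw=[0.05, 0.05, 0.05, 0.05],
  linear=[
    [0, -0.001, 0],
    [0, -0.001, 0],
    [0, -0.001, 0],
    [0, 0, 0],
  ],
  twist=[0, 0, 0, 0],
)

```text
time: 25.3
tool_pos: [0.5368, 0.1505, 0.0983]
tool_rot: [3.139, -0.005, 0.086]
ft_force: [9.3, -5.3, -0.0]
grip_width: 0.0573
```

```bash
python3 -c "
from h import *
s=manip.state();print(s['tool_pos'],s['tool_rot'],s['ft_force'],s['wrist_torque'],s['grip_width'])
snap('scene','s21',(165,170,275,250),7)"
```

```text
[0.53676581 0.15047716 0.09834398] [ 3.13860317 -0.00471978  0.08583665] [ 9.33854943 -5.25641872 -0.04155297] [-1.08541321 -2.1339756  -0.13117992] 0.05727332546538238
```

View pics/s21.png

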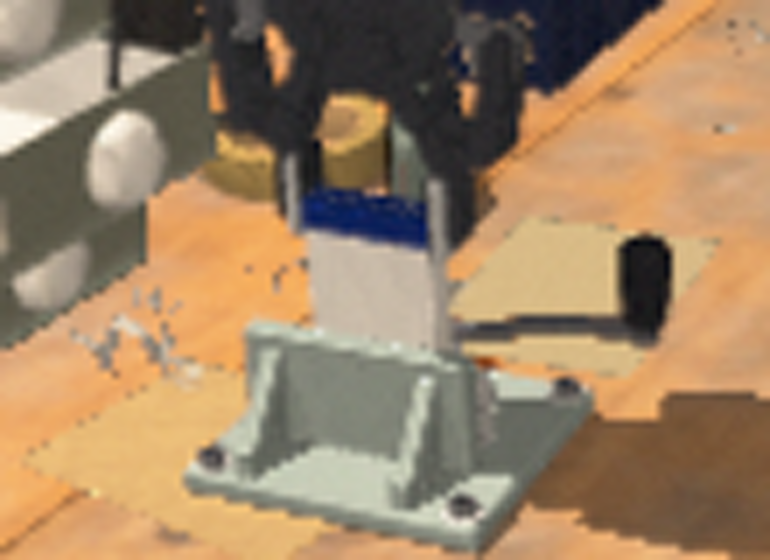

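drive_tool(
  claw=[0.05, 0.05, 0.0573, 0.0576, 0.058, 0.06, 0.062, 0.062],
  linear=[
    [0, 0, 0.001],
    [0, 0, 0.0005],
    [0, 0, 0],
    [0, 0, 0],
    [0, 0, 0],
    [0, 0, 0],
    [0, 0, 0],
    [0, 0, 0],
  ],
  twist=[0, 0, 0, 0, 0, 0, 0, 0],
  squeeze=20,
)

```text
time: 26.15
tool_pos: [0.5345, 0.152, 0.0962]
tool_rot: [3.141, 0.0, 0.086]
ft_force: [3.2, -1.8, 3.8]
grip_width: 0.0621
```

```bash
python3 -c "
from h import *
s=manip.state();print(s['tool_pos'],s['tool_rot'],s['ft_force'],s['wrist_torque'],s['grip_width'])
snap('wrist','w22',(165,105,335,265),4);snap('scene','s22',(165,170,275,250),7)"
```

```text
[0.53447389 0.15198143 0.09618483] [3.14142616e+00 8.57792759e-05 8.60065188e-02] [ 3.21421548 -1.82367145  3.77443932] [-0.13722076 -0.82321045 -0.04833062] 0.062130849610396166
```

View pics/w22.png

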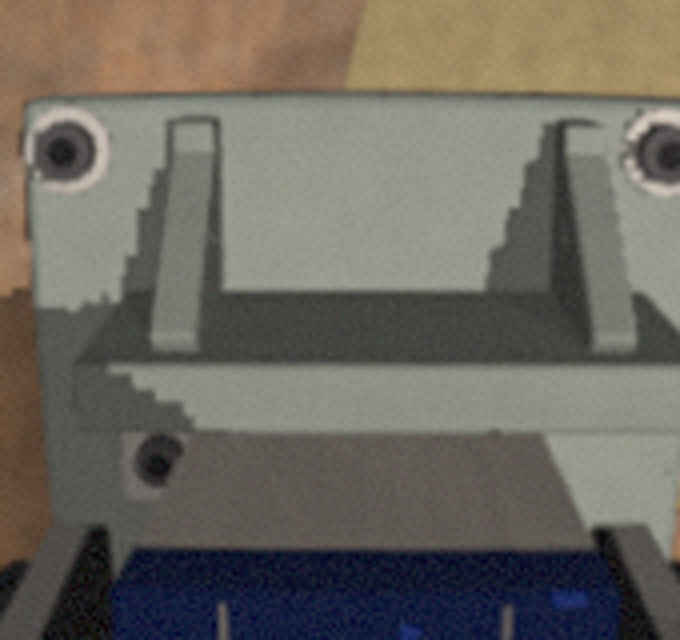

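View pics/s22.png

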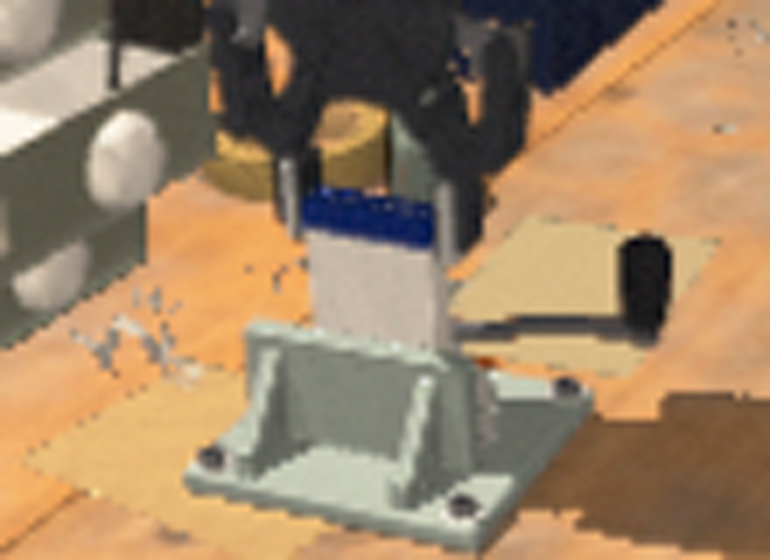

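The far pad still nudges the plate to the stop. Now I'll open fully, rise clear and go over the knob, then check plate and knob from there.

drive_tool(
  claw=[0.066, 0.075, 0.08, 0.08, 0.08, 0.08, 0.08, 0.08, 0.08, 0.08, 0.08, 0.08],
  linear=[
    [0, 0, 0],
    [0, 0, 0],
    [0, 0, -0.01],
    [0, 0, -0.03],
    [0, 0, -0.04],
    [0, 0.01, -0.02],
    [-0.015, 0.02, 0],
    [-0.03, 0.02, 0],
    [-0.03, 0.005, 0],
    [-0.018, 0, 0],
    [0, 0, 0],
    [0, 0, 0],
  ],
  twist=[0, 0, 0, 0, 0, 0, 0, 0, 0, 0, 0, 0],
)

```text
time: 27.45
tool_pos: [0.4469, 0.0894, 0.1969]
tool_rot: [-3.142, -0.001, 0.086]
ft_force: [-1.6, -0.2, -0.3]
grip_width: 0.0797
```

```bash
python3 -c "
from h import *
s=manip.state();print(s['tool_pos'],s['tool_rot'],s['ft_force'],s['grip_width'])
snap('wrist','w23',s=1.5);snap('scene','s23',(165,170,275,250),7)"
```

```text
[0.44687154 0.08941352 0.19688838] [-3.14151275e+00 -1.03213698e-03  8.60641645e-02] [-1.6048756  -0.18760845 -0.25042347] 0.07973964355209667
```

View pics/w23.png

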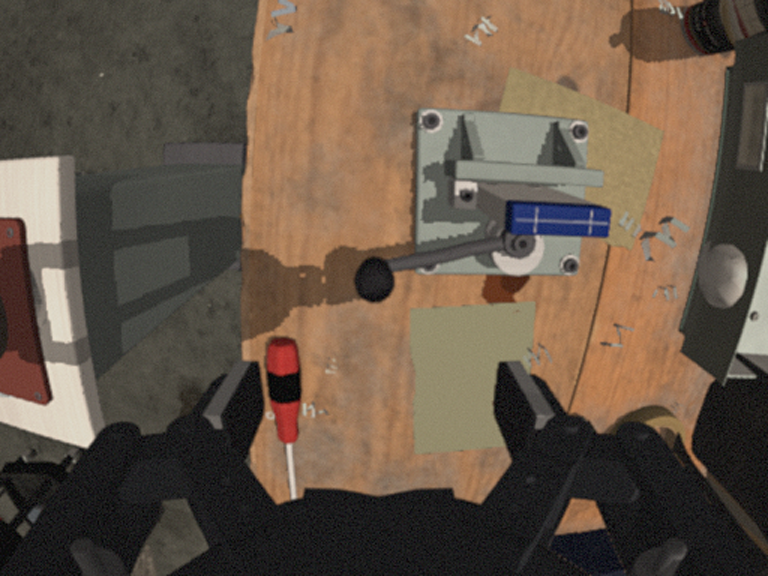

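View pics/s23.png

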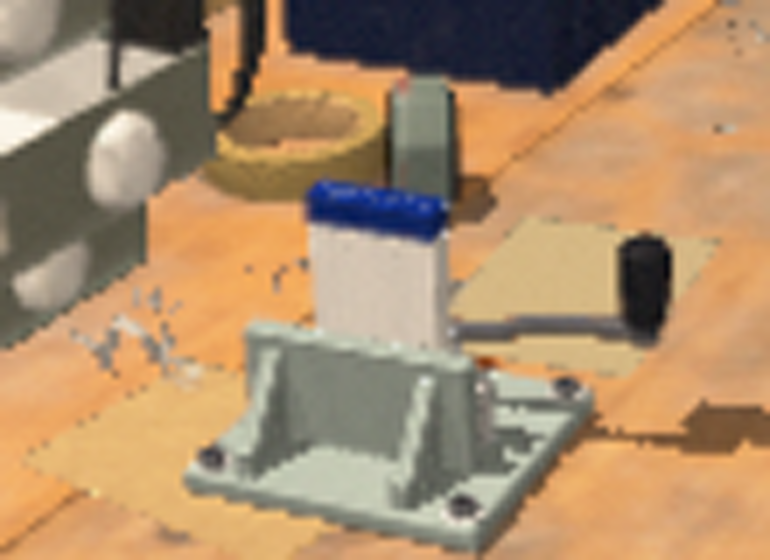

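Run:
```python
from h import *
p=np.load("w23.npz")["p"][:,:,::-1]
cv2.imwrite("pics/w23z.png",cv2.resize(p[65:205,235:415],None,fx=4.4,fy=4.4,interpolation=cv2.INTER_CUBIC)[:600])
```

```text
(no output)
```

View pics/w23z.png

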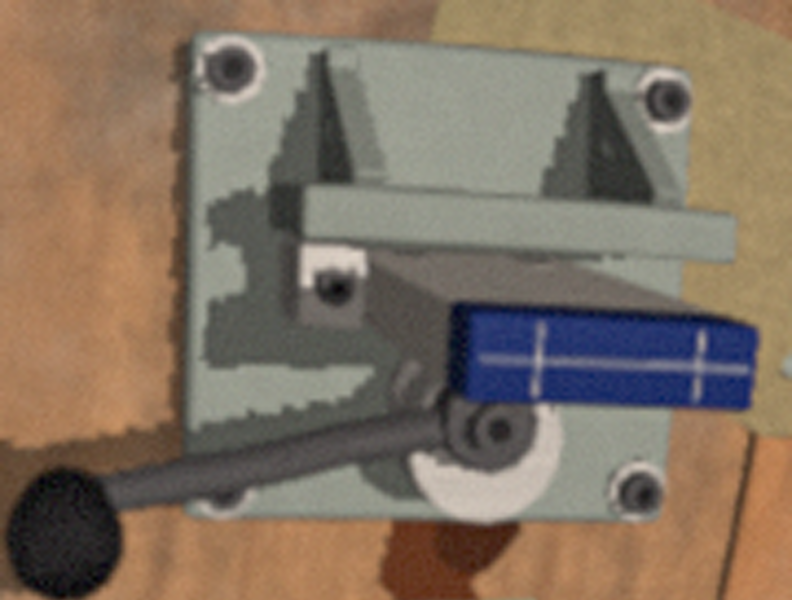

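Run:
```python
from h import *
f=np.load("w23.npz");c={"K":f["K"],"world_from_camera":f["world_from_camera"]}
A=lambda a:np.array(a,float)/4.4+[235,65]-.4
h=np.radians(94.9);X=np.array([np.cos(h),np.sin(h)]);Y=np.array([-X[1],X[0]]);O=np.array([.5387,.1576])
fx=lambda q:1000*np.stack([(q-O)@X,(q-O)@Y],1)
w=lambda uv,z:fx(onz("wrist",uv,z,c)[:,:2])
print("top",w(A([[470,308],[757,326],[750,410],[467,400]]),.122))
print("fence",w(A([[305,238],[735,262]]),.062))
print("stop",w(A([[367,250],[364,325]]),.042),"base",w(A([[193,33],[690,65],[660,520],[185,515]]),.012))
k=w(A([[65,532]]),.092);print("knob",k,"pivot",w(A([[497,430]]),.060),"tcp",fx(manip.state()['tool_pos'][None,:2]))
```

```text
top [[ -7.58444556  28.68818855]
 [ -7.99225967 -28.1677326 ]
 [-23.65957567 -28.34549077]
 [-23.61699081  28.30448047]]
fence [[  0.45949137  47.36803393]
 [  0.51581043 -55.19704289]]
stop [[ -2.80994077  29.27542874]
 [-20.25938074  29.38254901]] base [[ 48.96177828  67.15395501]
 [ 50.23796745 -66.01090535]
 [-74.59929733 -66.19829683]
 [-73.94181002  67.61599663]]
knob [[-55.94316893  98.07856164]] pivot [[-40.9676964    1.30652139]] tcp [[-60.08451414  96.80721702]]
```

The plate stands at the stop (y +28.7 to -28.2), but its top is 8 mm short of the fence: the foot dragged while the grip pivoted. I'll go back, grip harder, lift it about 2 mm clear and carry it into the fence.

drive_tool(
  claw=[0.08, 0.08, 0.08, 0.08, 0.08, 0.072, 0.072, 0.072, 0.072, 0.072, 0.072, 0.05, 0.05, 0.05, 0.05, 0.05, 0.05],
  linear=[
    [0.02, 0, 0],
    [0.03, -0.01, 0],
    [0.03, -0.02, 0],
    [0.0165, -0.0143, 0],
    [0, 0, 0.02],
    [0, 0, 0.03],
    [0, 0, 0.03],
    [0, 0, 0.015],
    [0, 0, 0.008],
    [0, 0, 0],
    [0, 0, 0],
    [0, 0, 0],
    [0, 0, 0],
    [0, 0, 0],
    [0, 0, 0],
    [0, 0, -0.001],
    [0, 0, -0.001],
  ],
  twist=[0, 0, 0, 0, 0, 0, 0, 0, 0, 0, 0, 0, 0, 0, 0, 0, 0],
  squeeze=70,
)

```text
time: 29.25
tool_pos: [0.5396, 0.1417, 0.0957]
tool_rot: [-3.142, -0.002, 0.086]
ft_force: [3.9, 0.5, -5.2]
grip_width: 0.0569
```

```bash
cat > st.py <<'E'
from h import *
s=manip.state();h=np.radians(94.9);X=np.array([np.cos(h),np.sin(h)]);Y=np.array([-X[1],X[0]]);O=np.array([.5387,.1576])
t=s['tool_pos'][:2]-O;print("fix",1e3*(t@X),1e3*(t@Y),s['tool_pos'],s['tool_rot'],"F fix",s['ft_force'][:2]@X,s['ft_force'][:2]@Y,s['ft_force'][2],s['wrist_torque'],s['grip_width'])
E
python3 st.py; python3 -c "
from h import *
snap('wrist','w24',(165,105,335,265),4)"
```

```text
fix -15.890465192003479 0.48720845168693727 [0.53957189 0.14172599 0.09570044] [-3.14157046e+00 -1.89871470e-03  8.59306299e-02] F fix 0.16568618685960051 -3.9624352437476884 -5.155115484443773 [ 0.07529279 -0.80165634  0.02081567] 0.05688578969049679
```

View pics/w24.png

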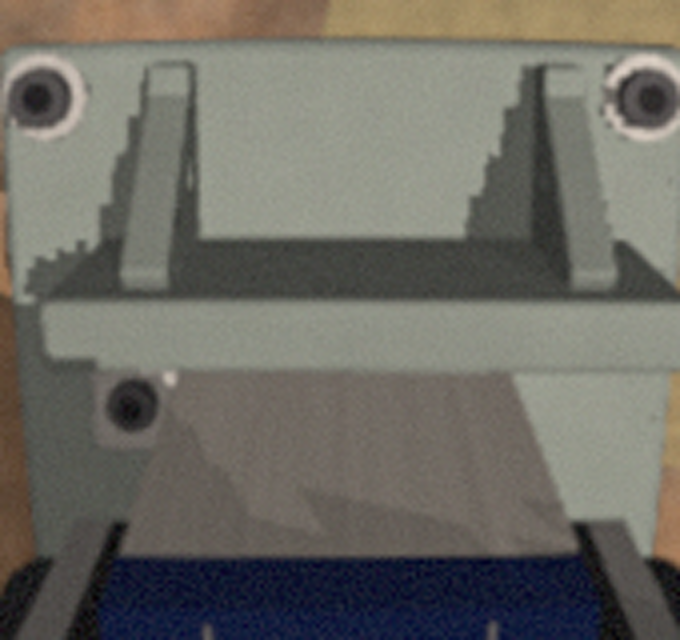

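drive_tool(
  claw=[0.05, 0.05, 0.05, 0.05, 0.05, 0.05, 0.05, 0.05],
  linear=[
    [0.001, 0, -0.001],
    [0, -0.002, 0],
    [0, -0.002, 0],
    [0, -0.001, 0],
    [0, -0.001, 0],
    [0, -0.001, 0],
    [0, 0, 0],
    [0, 0, 0],
  ],
  twist=[0, 0, 0, 0, 0, 0, 0, 0],
)

```text
time: 30.1
tool_pos: [0.5393, 0.1476, 0.0962]
tool_rot: [3.139, 0.0, 0.086]
ft_force: [1.6, -5.4, -2.7]
grip_width: 0.0562
```

```bash
python3 st.py
```

```text
fix -9.977849572122983 0.23882982946086878 [0.53931432 0.14763822 0.09618967] [3.13948475e+00 4.69675990e-04 8.60689459e-02] F fix -5.488513240987752 -1.095284307344977 -2.7265420663481676 [-1.49408517 -0.40105196 -0.09832476] 0.05623603866374758
```

drive_tool(
  claw=[0.05, 0.05, 0.05, 0.05],
  linear=[
    [0, -0.001, 0],
    [0, -0.001, 0],
    [-0.001, 0, 0],
    [0, 0, 0],
  ],
  twist=[0, 0, 0, 0],
)

```text
time: 30.5
tool_pos: [0.5388, 0.1492, 0.0963]
tool_rot: [3.139, -0.001, 0.086]
ft_force: [3.9, -6.1, -3.7]
grip_width: 0.0565
```

```bash
python3 st.py;python3 -c "
from h import *
snap('wrist','w25',(165,105,335,265),4);snap('scene','s25',(165,170,275,250),7)"
```

```text
fix -8.39947545709033 0.5710210229782708 [0.53884852 0.14918245 0.09634637] [ 3.13892805e+00 -1.15905860e-03  8.57830272e-02] F fix -6.369097871426978 -3.3876672241373815 -3.6549155730281413 [-1.66209902 -1.01516629 -0.2004864 ] 0.05646156038841612
```

View pics/w25.png

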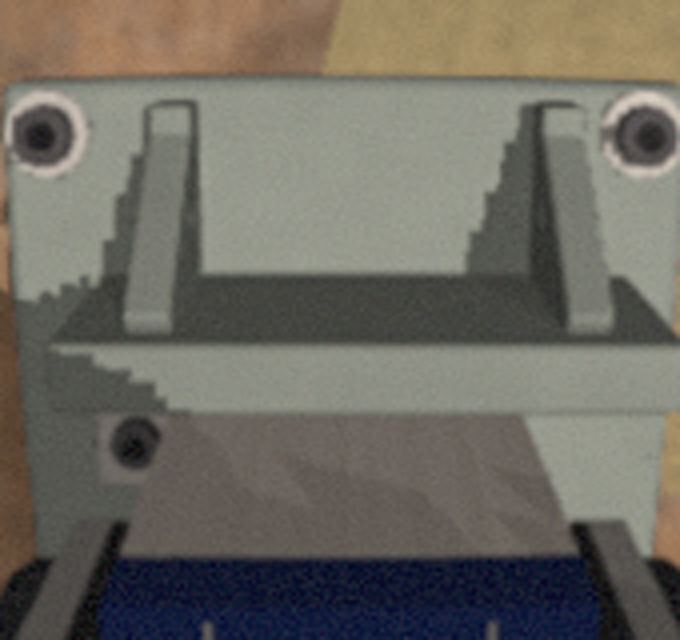

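View pics/s25.png

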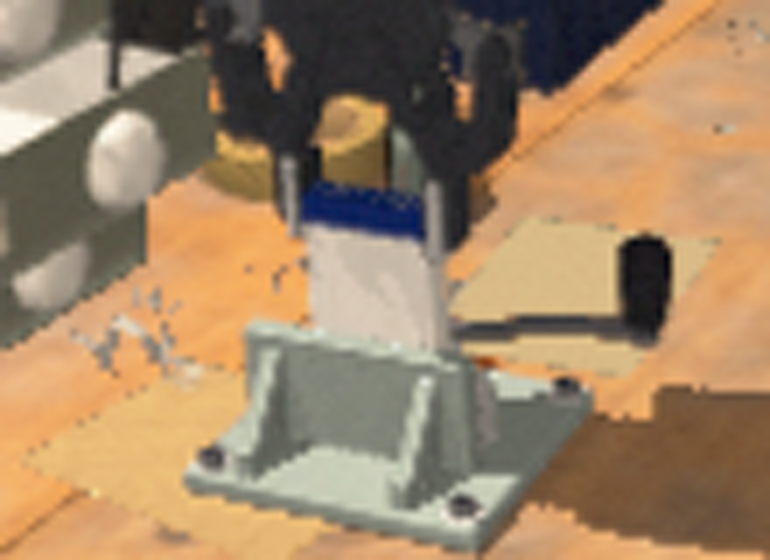

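Run:
```python
from h import *
h=np.radians(94.9);X=np.array([np.cos(h),np.sin(h)]);Y=np.array([-X[1],X[0]]);O=np.array([.5387,.1576])
fx=lambda q:1000*np.stack([(q-O)@X,(q-O)@Y],1)
for n,r,xl,xr,rf in (("w24",556,120,578,372),("w25",557,122,575,412)):
    f=np.load(n+".npz");c={"K":f["K"],"world_from_camera":f["world_from_camera"]}
    A=lambda a:np.array(a,float)/4+[165,105]-.4
    w=lambda uv,z:fx(onz("wrist",uv,z,c)[:,:2])
    for z in (.110,.113,.116):print(n,z,w(A([[xl,r],[xr,r]]),z).round(1).tolist())
    print("fence",w(A([[350,rf]]),.062))
```

```text
w24 0.11 [[-7.3, 27.0], [-7.4, -28.6]]
w24 0.113 [[-5.8, 26.4], [-5.8, -28.0]]
w24 0.116 [[-4.2, 25.7], [-4.3, -27.3]]
fence [[ 0.55127083 -1.03451776]]
w25 0.11 [[-0.2, 27.0], [-0.3, -28.3]]
w25 0.113 [[1.3, 26.3], [1.2, -27.7]]
w25 0.116 [[2.8, 25.7], [2.8, -27.1]]
fence [[ 1.09306043 -0.95398727]]
```

The face is now at the fence plane (+0.8 against the fence's +0.9 in the same picture), with contact force on both fence and stop. I'll lower it on to the base and release gently.

drive_tool(
  claw=[0.05, 0.05, 0.05, 0.05, 0.05],
  linear=[
    [0, 0, 0.001],
    [0, 0, 0.001],
    [0, 0, 0.001],
    [0, 0, 0.0005],
    [0, 0, 0],
  ],
  twist=[0, 0, 0, 0, 0],
)

```text
time: 31.1
tool_pos: [0.539, 0.1492, 0.0953]
tool_rot: [3.139, -0.001, 0.086]
ft_force: [-4.4, -9.1, 13.1]
grip_width: 0.0566
```

```bash
python3 st.py
```

```text
fix -8.373974769487404 0.4108282107773967 [0.53900595 0.14922154 0.09532885] [ 3.13879618e+00 -9.43429945e-04  8.59653319e-02] F fix -8.71483016736411 5.140679615409576 13.12182303317922 [-1.99824849  0.63920138 -0.18516694] 0.05659966087111057
```

drive_tool(
  claw=[0.05, 0.05, 0.05, 0.05, 0.0573, 0.0576, 0.058, 0.06, 0.062, 0.062],
  linear=[
    [0, 0, -0.0015],
    [-0.001, 0, 0],
    [-0.001, 0, 0],
    [0, 0, 0],
    [0, 0, 0],
    [0, 0, 0],
    [0, 0, 0],
    [0, 0, 0],
    [0, 0, 0],
    [0, 0, 0],
  ],
  twist=[0, 0, 0, 0, 0, 0, 0, 0, 0, 0],
  squeeze=30,
)

```text
time: 32.1
tool_pos: [0.536, 0.1509, 0.0944]
tool_rot: [-3.141, 0.0, 0.086]
ft_force: [1.3, -0.6, 0.7]
grip_width: 0.0619
```

```bash
python3 st.py
```

```text
fix -6.452747515527959 3.293992782965315 [0.53596922 0.15088947 0.09435988] [-3.14109767e+00  2.84548090e-04  8.62559191e-02] F fix -0.6657242886175522 -1.254925792845138 0.7458724993174315 [ 0.03597605 -0.1831872  -0.04554011] 0.06188487305183153
```

drive_tool(
  claw=[0.062, 0.062, 0.07, 0.08, 0.08, 0.08, 0.08, 0.08, 0.08, 0.08, 0.08, 0.08, 0.06, 0.06],
  linear=[
    [-0.001, 0, 0],
    [0, 0, 0],
    [0, 0, 0],
    [0, 0, 0],
    [0, 0, -0.01],
    [0, 0, -0.03],
    [0, 0, -0.04],
    [0, 0.01, -0.02],
    [-0.015, 0.02, 0],
    [-0.03, 0.015, 0],
    [-0.03, 0.0065, 0],
    [-0.019, 0, 0],
    [0, 0, 0],
    [0, 0, 0],
  ],
  twist=[0, 0, 0, 0, 0, 0, 0, 0, 0, 0, 0, 0, 0, 0],
)

```text
time: 33.5
tool_pos: [0.4466, 0.0911, 0.1952]
tool_rot: [3.142, -0.002, 0.086]
ft_force: [-0.1, -0.2, -0.0]
grip_width: 0.06
```

```bash
python3 st.py;python3 -c "
from h import *
snap('wrist','w26',(235,65,415,201),4.4)"
```

```text
fix -58.42857075522501 97.46090138371355 [0.44658608 0.09106016 0.1951794 ] [ 3.14154432e+00 -1.91064695e-03  8.58768001e-02] F fix -0.15764300458379082 0.09725446364177201 -0.022576654857427797 [-0.00957392 -0.00851085  0.01890179] 0.05997701456198983
```

View pics/w26.png

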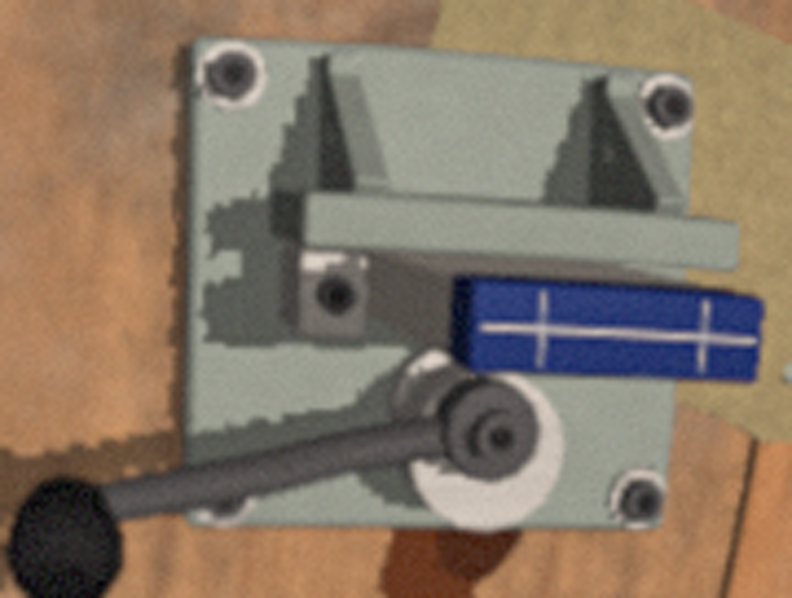

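Run:
```python
from h import *
f=np.load("w26.npz");c={"K":f["K"],"world_from_camera":f["world_from_camera"]}
A=lambda a:np.array(a,float)/4.4+[235,65]-.4
h=np.radians(94.9);X=np.array([np.cos(h),np.sin(h)]);Y=np.array([-X[1],X[0]]);O=np.array([.5387,.1576])
fx=lambda q:1000*np.stack([(q-O)@X,(q-O)@Y],1)
w=lambda uv,z:fx(onz("wrist",uv,z,c)[:,:2]).round(1).tolist()
print("top",w(A([[474,279],[762,298],[757,381],[470,370]]),.122))
print("fence",w(A([[305,245],[738,270]]),.062),"stop",w(A([[367,258],[364,335]]),.042))
print("knob",w(A([[65,540]]),.092),"pivot",w(A([[500,438]]),.060))
```

```text
top [[-0.8, 28.8], [-1.0, -27.8], [-16.3, -28.3], [-16.4, 28.7]]
fence [[0.7, 47.6], [0.5, -55.3]] stop [[-2.9, 29.6], [-20.7, 29.6]]
knob [[-55.4, 98.1]] pivot [[-40.8, 1.0]]
```

The plate is seated: top x -0.9 to -16.3 and y 28.8 to -28, with the stop face at 29.6. Now down on to the knob and grip it.

drive_tool(
  claw=[0.06, 0.06, 0.06, 0.06, 0.06, 0.06, 0.015, 0.015, 0.015, 0.015, 0.015],
  linear=[
    [0, -0.002, 0.02],
    [0, 0, 0.04],
    [0, 0, 0.03],
    [0, 0, 0.02],
    [0, 0, 0.012],
    [0, 0, 0.005],
    [0, 0, 0],
    [0, 0, 0],
    [0, 0, 0],
    [0, 0, 0],
    [0, 0, 0],
  ],
  twist=[0, 0, 0, 0, 0, 0, 0, 0, 0, 0, 0],
  squeeze=30,
)

```text
time: 34.65
tool_pos: [0.4443, 0.0927, 0.0683]
tool_rot: [3.141, 0.004, 0.086]
ft_force: [-10.4, -2.9, 8.5]
grip_width: 0.023
```

```bash
python3 st.py
python3 - <<'E'
import numpy as np
# path from phi0 to phi
P=np.array([-41,0.]);f=lambda p:P+100*np.array([np.cos(p),np.sin(p)])
ph=np.radians(99)+np.arange(0,24)*0.1
for a,b in zip(ph[:-1],ph[1:]):
    d=f(b)-f(a);print(round(b-np.radians(95),3),"tx %.4f ty %.4f"%(-d[1]/1e3,-d[0]/1e3),f(b).round(1))
E
```

```text
fix -56.627407255768034 99.574144207613 [0.44432671 0.09267423 0.06828457] [3.14095484 0.00359273 0.08640049] F fix -1.972584158650764 10.563106351048987 8.467330126055455 [-0.39471708  1.60490592 -0.07454247] 0.02303369437593434
0.17 tx 0.0021 ty 0.0098 [-66.4  96.7]
0.27 tx 0.0030 ty 0.0095 [-76.   93.7]
0.37 tx 0.0040 ty 0.0092 [-85.1  89.7]
0.47 tx 0.0049 ty 0.0087 [-93.9  84.9]
0.57 tx 0.0057 ty 0.0082 [-102.1   79.2]
0.67 tx 0.0065 ty 0.0076 [-109.7   72.7]
0.77 tx 0.0072 ty 0.0069 [-116.6   65.5]
0.87 tx 0.0079 ty 0.0062 [-122.8   57.6]
0.97 tx 0.0084 ty 0.0053 [-128.1   49.1]
1.07 tx 0.0089 ty 0.0045 [-132.6   40.2]
1.17 tx 0.0093 ty 0.0036 [-136.1   30.9]
1.27 tx 0.0097 ty 0.0026 [-138.7   21.2]
1.37 tx 0.0099 ty 0.0016 [-140.4   11.3]
1.47 tx 0.0100 ty 0.0006 [-141.     1.4]
1.57 tx 0.0100 ty -0.0004 [-140.6   -8.6]
1.67 tx 0.0099 ty -0.0014 [-139.3  -18.5]
1.77 tx 0.0097 ty -0.0023 [-136.9  -28.2]
1.87 tx 0.0094 ty -0.0033 [-133.6  -37.7]
1.97 tx 0.0091 ty -0.0042 [-129.4  -46.7]
2.07 tx 0.0086 ty -0.0051 [-124.3  -55.3]
2.17 tx 0.0080 ty -0.0059 [-118.4  -63.4]
2.27 tx 0.0074 ty -0.0067 [-111.6  -70.8]
2.37 tx 0.0067 ty -0.0074 [-104.2  -77.5]
```

drive_tool(
  claw=[0.015, 0.015, 0.015, 0.015, 0.015, 0.015, 0.015, 0.015, 0.015],
  linear=[
    [-0.0015, 0, -0.001],
    [0.001, 0.005, 0],
    [0.001, 0.005, 0],
    [0.003, 0.0095, 0],
    [0.004, 0.009, 0],
    [0.005, 0.009, 0],
    [0.0055, 0.008, 0],
    [0.0065, 0.0075, 0],
    [0, 0, 0],
  ],
  twist=[0, 0, 0, 0, 0, 0, 0, 0, 0],
)

```text
time: 35.55
tool_pos: [0.4742, 0.0395, 0.0683]
tool_rot: [3.139, 0.004, 0.086]
ft_force: [-9.8, -5.4, 4.8]
grip_width: 0.0232
```

```bash
python3 st.py;python3 -c "
from h import *
snap('wrist','w27',s=1.5);snap('scene','s27',(165,165,305,245),5.5)"
```

```text
fix -112.19460448227602 74.37356679058296 [0.47418156 0.03946267 0.0683009 ] [3.13862524 0.00378476 0.08576867] F fix -4.579818768704412 10.232707672619808 4.750751126648843 [-0.90126717  1.37506962  0.30867728] 0.02316266987389644
```

View pics/w27.png

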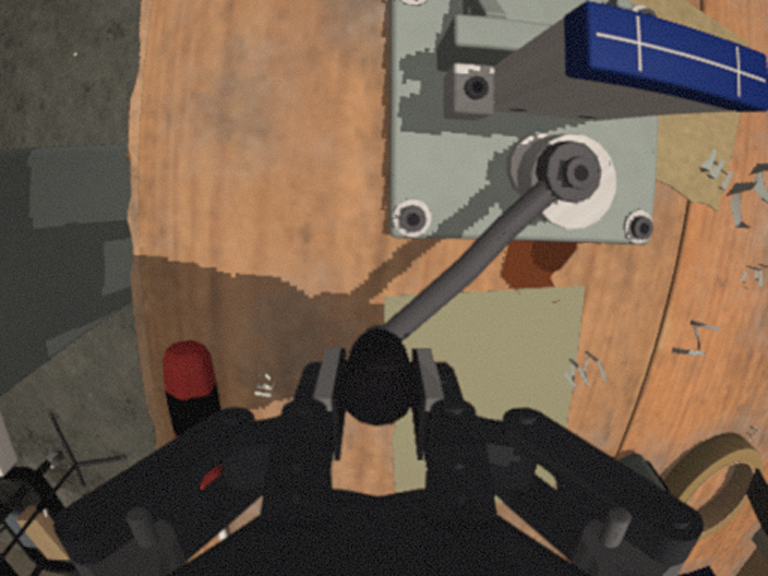

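View pics/s27.png

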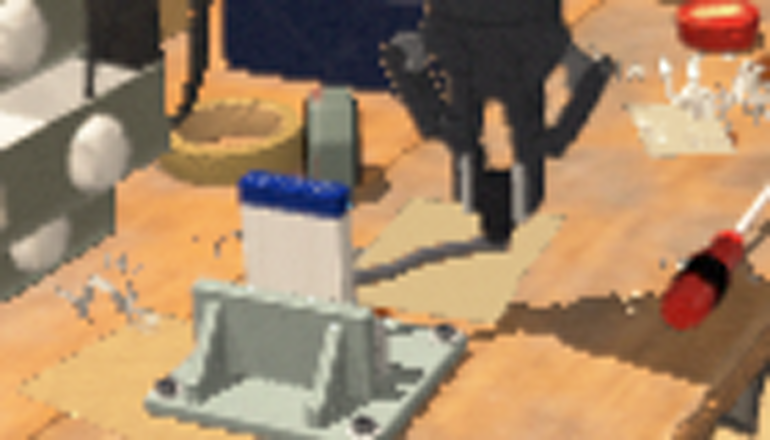

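The lever follows the grip, now at about 0.68 rad, and the plate is standing still. I'll carry on along the arc.

drive_tool(
  claw=[0.015, 0.015, 0.015, 0.015, 0.015, 0.015, 0.015, 0.015, 0.015, 0.015, 0.015, 0.015],
  linear=[
    [0.0055, 0.007, 0],
    [0.0075, 0.0065, 0],
    [0.0085, 0.0055, 0],
    [0.009, 0.0045, 0],
    [0.0095, 0.0035, 0],
    [0.0095, 0.0025, 0],
    [0.01, 0.0015, 0],
    [0.01, 0.0005, 0],
    [0.01, -0.0005, 0],
    [0.01, -0.0015, 0],
    [0, 0, 0],
    [0, 0, 0],
  ],
  twist=[0, 0, 0, 0, 0, 0, 0, 0, 0, 0, 0, 0],
)

```text
time: 36.85
tool_pos: [0.5671, 0.0186, 0.0683]
tool_rot: [3.139, -0.001, 0.086]
ft_force: [0.1, -6.2, -2.3]
grip_width: 0.0228
```

```bash
cat >> st.py <<'E'
q=np.array([1e3*(t@X)+41,1e3*(t@Y)]);ph=np.arctan2(q[1],q[0])%6.283;F=np.array([s['ft_force'][:2]@X,s['ft_force'][:2]@Y])
print("theta",ph-np.radians(95),"r",np.hypot(*q),"Ftan",F@[-np.sin(ph),np.cos(ph)],"Frad",F@[np.cos(ph),np.sin(ph)])
E
python3 st.py;python3 -c "
from h import *
snap('scene','s28',(165,165,305,245),5.5)"
```

```text
fix -140.92093942745103 -16.44504786713575 [0.56712198 0.01859877 0.06832541] [ 3.13908481e+00 -8.82969545e-04  8.56208469e-02] F fix -6.1842990242871085 0.4571036477944442 -2.34493692310154 [-0.98908639  0.00453092  0.21061113] 0.02279835124943403
theta 1.646462861008765 r 101.26516545889176 Ftan -1.4542236736435767 Frad 6.028244493518827
```

View pics/s28.png

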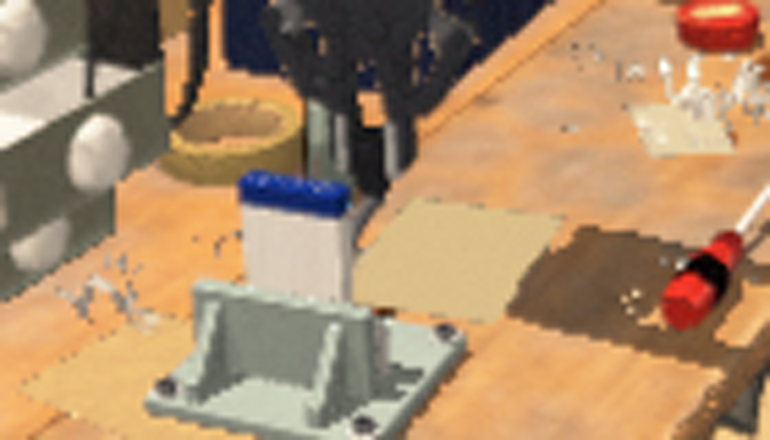

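```bash
python3 -c "
from h import *
print(onz('top',[[276.5,169],[293,167],[278,177],[293,176]],.063))"
```

```text
[[ 0.63476064 -0.05549786  0.063     ]
 [ 0.66605035 -0.10616461  0.063     ]
 [ 0.60929991 -0.07256914  0.063     ]
 [ 0.63473074 -0.11960639  0.063     ]]
```

drive_tool(
  claw=[0.015, 0.015, 0.015, 0.015, 0.015, 0.015],
  linear=[
    [0.005, -0.002, 0],
    [0.005, -0.002, 0],
    [0.005, -0.0015, 0],
    [0.005, -0.0015, 0],
    [0, 0, 0],
    [0, 0, 0],
  ],
  twist=[0, 0, 0, 0, 0, 0],
)

```text
time: 37.5
tool_pos: [0.586, 0.0281, 0.0683]
tool_rot: [3.14, -0.001, 0.086]
ft_force: [0.7, -5.7, -3.4]
grip_width: 0.0229
```

```bash
python3 st.py
```

```text
fix -133.06661700990776 -36.08998992965436 [0.58602423 0.0281024  0.06833916] [ 3.14012864e+00 -8.79051512e-04  8.56886064e-02] F fix -5.726979187068541 -0.24284996938261277 -3.3979879203195775 [-0.9123193  -0.00999107  0.29370701] 0.022907381748976923
theta 1.856934248177333 r 98.88755907985387 Ftan -1.8630140613245232 Frad 5.4209266112033365
```

drive_tool(
  claw=[0.015, 0.015, 0.015, 0.015, 0.015],
  linear=[
    [0.0035, -0.001, 0],
    [0.0035, -0.001, 0],
    [0.0035, -0.0015, 0],
    [0, 0, 0],
    [0, 0, 0],
  ],
  twist=[0, 0, 0, 0, 0],
)

```text
time: 38.0
tool_pos: [0.5945, 0.033, 0.0682]
tool_rot: [3.141, 0.003, 0.086]
ft_force: [-6.4, -5.6, 1.5]
grip_width: 0.0228
```

```bash
python3 st.py
```

```text
fix -128.88945426982175 -44.96230342043292 [0.59450732 0.03302214 0.06819098] [3.14098302e+00 2.81573221e-03 8.62937092e-02] F fix -5.071128137944254 6.82871458992218 1.4827019600871765 [-0.64544408  0.94874565  0.38577447] 0.022829394830392542
theta 1.9562115360296957 r 98.72266660052372 Ftan -8.388710714244414 Frad 1.4061351623464082
```

Cam contact: tangential load rose from 1.9 to 8.4 N at 1.96 rad. A bit further to be tight.

drive_tool(
  claw=[0.015, 0.015, 0.015, 0.015, 0.015],
  linear=[
    [0.003, -0.0015, 0],
    [0.003, -0.002, 0],
    [0.003, -0.002, 0],
    [0, 0, 0],
    [0, 0, 0],
  ],
  twist=[0, 0, 0, 0, 0],
)

```text
time: 38.5
tool_pos: [0.6007, 0.0373, 0.068]
tool_rot: [3.138, 0.008, 0.086]
ft_force: [-15.3, -12.1, 8.2]
grip_width: 0.0228
```

```bash
python3 st.py
```

```text
fix -125.13860156623392 -51.54703380619134 [0.6007476  0.03732173 0.068025  ] [3.13848223 0.0084539  0.08640368] F fix -10.78771726971794 16.315884686991645 8.171629891857792 [-1.81865886  2.34877868  0.42922776] 0.022804001460940117
theta 2.0330094899538294 r 98.67320288577893 Ftan -19.547943225725113 Frad 0.6788612924646849
```

19.5 N tangential at 2.03 rad, which is tight. I'll let go, lift clear and look.

drive_tool(
  claw=[0.023, 0.03, 0.045, 0.055, 0.055, 0.055, 0.055, 0.055, 0.055, 0.055, 0.055],
  linear=[
    [0, 0, 0],
    [0, 0, 0],
    [0, 0, 0],
    [0, 0, 0],
    [0, 0, -0.01],
    [0, 0, -0.03],
    [0, 0, -0.04],
    [0, 0, -0.04],
    [-0.01, 0.02, -0.03],
    [-0.01, 0.02, 0],
    [0, 0, 0],
  ],
  twist=[0, 0, 0, 0, 0, 0, 0, 0, 0, 0, 0],
)

```text
time: 39.6
tool_pos: [0.5887, -0.0033, 0.2213]
tool_rot: [3.14, -0.004, 0.084]
ft_force: [-0.1, -0.3, -0.1]
grip_width: 0.0551
```

```bash
python3 st.py;python3 -c "
from h import *
snap('wrist','w29',s=1.5);snap('scene','s29',(165,165,305,245),5.5);snap('top','t29',(175,135,275,215),7)"
```

```text
fix -164.59341373534812 -36.075700314934394 [ 0.58870292 -0.0033104   0.22129187] [ 3.14006014 -0.00445378  0.08430261] F fix -0.2764869478121278 0.13476077177569584 -0.13682384985064716 [ 0.01355919  0.03667316 -0.00310269] 0.05513236512758372
theta 1.767344617883824 r 128.75087600466995 Ftan -0.20679138688166734 Frad 0.2276901847502523
```

View pics/w29.png

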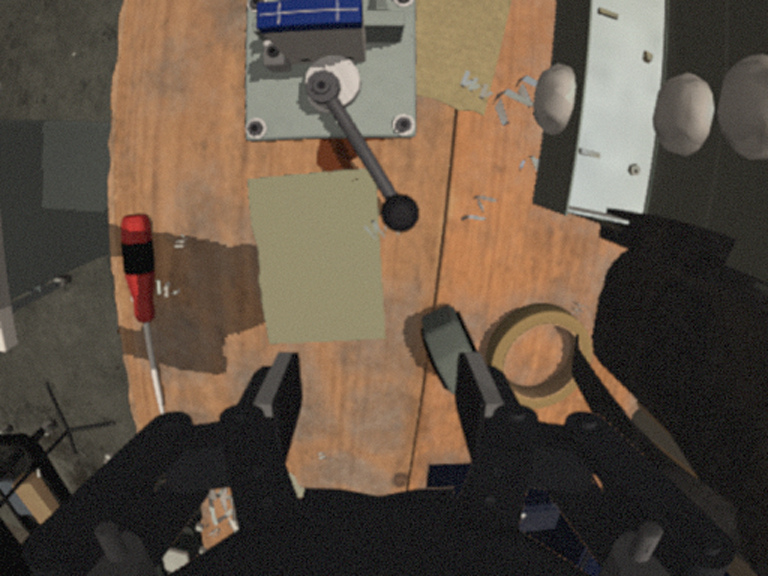

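View pics/s29.png

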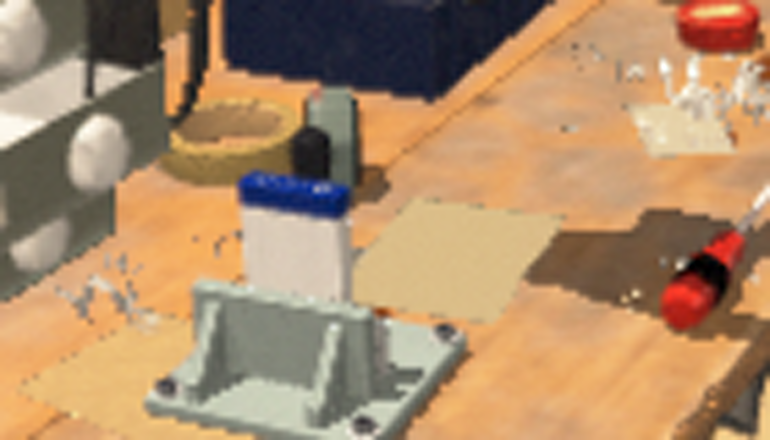

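View pics/t29.png

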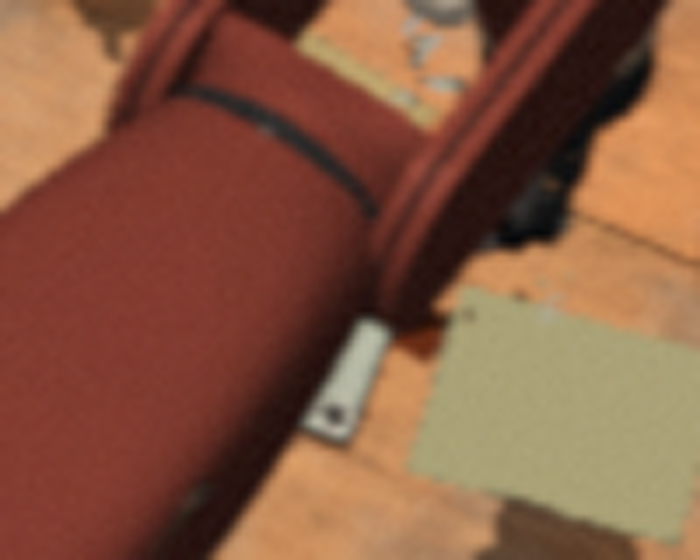

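Run:
```python
from h import *
f=np.load("w29.npz");c={"K":f["K"],"world_from_camera":f["world_from_camera"]}
A=lambda a:np.array(a,float)/1.5-.2
h=np.radians(94.9);X=np.array([np.cos(h),np.sin(h)]);Y=np.array([-X[1],X[0]]);O=np.array([.5387,.1576])
fx=lambda q:1000*np.stack([(q-O)@X,(q-O)@Y],1)
k=fx(onz("wrist",A([[400,212]]),.094,c)[:,:2])[0];p=fx(onz("wrist",A([[322,86]]),.060,c)[:,:2])[0]
d=k-p;print(k,p,np.hypot(*d),np.arctan2(d[1],d[0])%6.283-np.radians(95));d=k-[-41,0];print(np.arctan2(d[1],d[0])%6.283-np.radians(95))
```

```text
[-125.04383138  -51.28068681] [-42.3890152   -0.85251005] 96.82365232591232 2.0311616223288835
2.0312055302892524
```

drive_tool(
  claw=[0.055, 0.055, 0.055, 0.055, 0.055, 0.055, 0.055, 0.055],
  linear=[
    [-0.015, -0.015, 0],
    [-0.03, -0.03, 0],
    [-0.03, -0.03, 0],
    [-0.03, -0.03, 0],
    [-0.02, 0, 0],
    [-0.005, 0, 0],
    [0, 0, 0],
    [0, 0, 0],
  ],
  twist=[0, 0, 0, 0, 0, 0, 0, 0],
)

```text
time: 40.55
tool_pos: [0.4503, 0.0918, 0.2184]
tool_rot: [-3.142, -0.001, 0.086]
ft_force: [-0.5, -0.0, -0.3]
grip_width: 0.055
```

```bash
python3 st.py;python3 -c "
from h import *
snap('wrist','w30',(225,65,405,201),4.4)"
```

```text
fix -58.01727594422025 93.73439804265892 [0.45026383 0.09178826 0.21838986] [-3.14156766e+00 -5.90027702e-04  8.57505192e-02] F fix -0.00621473170528903 0.46054446882726013 -0.3049907686753897 [ 0.00484889 -0.01752004  0.03941142] 0.055030036382011135
theta 0.092325317815797 r 95.26659990249132 Ftan -0.07615132882512182 Frad 0.45424751598189295
```

View pics/w30.png

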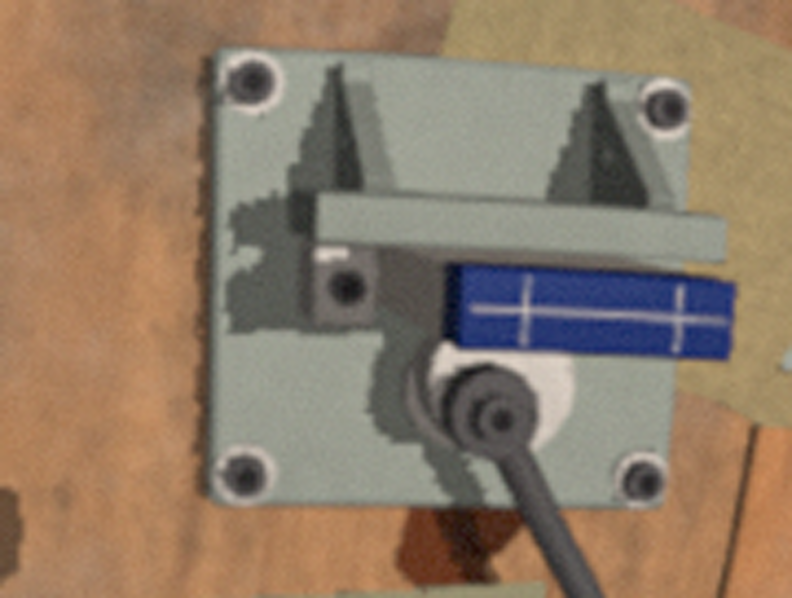

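Run:
```python
from h import *
f=np.load("w30.npz");c={"K":f["K"],"world_from_camera":f["world_from_camera"]}
A=lambda a:np.array(a,float)/4.4+[225,65]-.4
h=np.radians(94.9);X=np.array([np.cos(h),np.sin(h)]);Y=np.array([-X[1],X[0]]);O=np.array([.5387,.1576])
fx=lambda q:1000*np.stack([(q-O)@X,(q-O)@Y],1)
w=lambda uv,z:fx(onz("wrist",uv,z,c)[:,:2]).round(1).tolist()
print("top",w(A([[464,264],[734,283],[730,359],[462,347]]),.122))
print("fence",w(A([[318,240],[725,263]]),.062),"stop",w(A([[376,252],[374,322]]),.042))
print("base",w(A([[215,48],[690,80],[662,507],[210,500]]),.012))
```

```text
top [[0.3, 28.6], [-0.5, -27.7], [-15.6, -28.1], [-15.4, 28.3]]
fence [[0.8, 47.2], [0.2, -55.0]] stop [[-2.7, 29.7], [-20.1, 29.7]]
base [[49.2, 67.5], [48.8, -66.2], [-74.6, -65.9], [-73.4, 67.6]]
```

The plate is flush: top x about 0 to -15.5, fence edge 0.2 to 0.8. It is also at the stop, and both measures put the lever at 2.03 rad. To be sure it is tight I'll regrip the knob fresh and nudge slightly further, reading the force cleanly.

drive_tool(
  claw=[0.055, 0.055, 0.055, 0.055, 0.055, 0.055, 0.055, 0.055, 0.055, 0.055, 0.055, 0.015, 0.015, 0.015, 0.015],
  linear=[
    [0.015, 0.01, 0],
    [0.035, 0.02, 0],
    [0.04, 0.02, 0],
    [0.035, 0.017, 0],
    [0.02, 0, 0],
    [0, 0, 0.03],
    [0, 0, 0.045],
    [0, 0, 0.04],
    [0, 0, 0.025],
    [0, 0, 0.01],
    [0, 0, 0],
    [0, 0, 0],
    [0, 0, 0],
    [0, 0, 0],
    [0, 0, 0],
  ],
  twist=[0, 0, 0, 0, 0, 0, 0, 0, 0, 0, 0, 0, 0, 0, 0],
)

```text
time: 42.1
tool_pos: [0.6, 0.0373, 0.0707]
tool_rot: [3.141, -0.001, 0.086]
ft_force: [-5.9, -1.0, 6.1]
grip_width: 0.023
```

```bash
python3 st.py
```

```text
fix -125.08932680658178 -50.778203974569266 [0.59997737 0.03730516 0.0706971 ] [ 3.14100383e+00 -7.73483785e-04  8.60565081e-02] F fix -0.5004275435852154 5.968481126675908 6.066281615779583 [-0.13826057  0.95543992 -0.06880335] 0.023035262265418698
theta 2.026597661075746 r 98.23156764333487 Ftan -5.368383488689256 Frad -2.6558714961823395
```

drive_tool(
  claw=[0.015, 0.015, 0.015, 0.015],
  linear=[
    [0.002, -0.001, 0],
    [0.002, -0.0015, 0],
    [0, 0, 0],
    [0, 0, 0],
  ],
  twist=[0, 0, 0, 0],
)

```text
time: 42.5
tool_pos: [0.6011, 0.0381, 0.0706]
tool_rot: [3.138, 0.006, 0.087]
ft_force: [-15.4, -8.9, 14.3]
grip_width: 0.0227
```

```bash
python3 st.py
```

```text
fix -124.40974037632593 -52.01045137326493 [0.60114707 0.03808751 0.07055973] [3.13812432 0.00567973 0.0867362 ] F fix -7.519644503181661 16.08799555770632 14.294987355543075 [-1.44740339  2.6794002   0.12974922] 0.02271978797832425
theta 2.0409031529174477 r 98.29685570605426 Ftan -17.630619240668466 Frad -2.1283608034305184
```

drive_tool(
  claw=[0.015, 0.015, 0.015],
  linear=[
    [0.002, -0.001, 0],
    [0.001, -0.001, 0],
    [0, 0, 0],
  ],
  twist=[0, 0, 0],
)

```text
time: 42.8
tool_pos: [0.6027, 0.0391, 0.0704]
tool_rot: [3.136, 0.009, 0.087]
ft_force: [-20.9, -13.0, 17.5]
grip_width: 0.0229
```

```bash
python3 st.py
```

```text
fix -123.51738756214571 -53.60839919566453 [0.60266295 0.0391131  0.0704467 ] [3.13630079 0.00909965 0.08721604] F fix -11.20000082199855 21.901296560553245 17.538175221689038 [-2.16703596  3.52323002  0.28557221] 0.022855432081423616
theta 2.0594820301431778 r 98.4021326720264 Ftan -24.467946910836382 Frad -2.5350312452831734
```

drive_tool(
  claw=[0.023, 0.03, 0.045, 0.055, 0.055, 0.055, 0.055, 0.055, 0.055, 0.055, 0.055, 0.055, 0.055, 0.055, 0.055, 0.055],
  linear=[
    [0, 0, 0],
    [0, 0, 0],
    [0, 0, 0],
    [0, 0, 0],
    [0, 0, -0.01],
    [0, 0, -0.03],
    [0, 0, -0.04],
    [0, 0, -0.045],
    [-0.015, 0, -0.025],
    [-0.03, -0.015, 0],
    [-0.035, -0.02, 0],
    [-0.035, -0.02, 0],
    [-0.02, -0.01, 0],
    [-0.01, 0, 0],
    [0, 0, 0],
    [0, 0, 0],
  ],
  twist=[0, 0, 0, 0, 0, 0, 0, 0, 0, 0, 0, 0, 0, 0, 0, 0],
)

```text
time: 44.4
tool_pos: [0.4573, 0.0946, 0.2192]
tool_rot: [3.141, -0.002, 0.086]
ft_force: [0.4, 0.7, -0.1]
grip_width: 0.0549
```

```bash
python3 st.py;python3 -c "
from h import *
snap('wrist','w31',s=1.5);snap('scene','s31',(165,165,305,245),5.5)"
```

```text
fix -55.81487695718174 86.52513678492947 [0.45725862 0.0945984  0.219211  ] [ 3.14129442e+00 -2.13722961e-03  8.57651843e-02] F fix 0.6686485912824933 -0.41483247194682027 -0.12913135480107904 [ 0.00256165 -0.01520321 -0.03691076] 0.05485585353399891
theta 0.08230967058780214 r 87.78428034054383 Ftan -0.589048729356048 Frad -0.5217264732113921
```

View pics/w31.png

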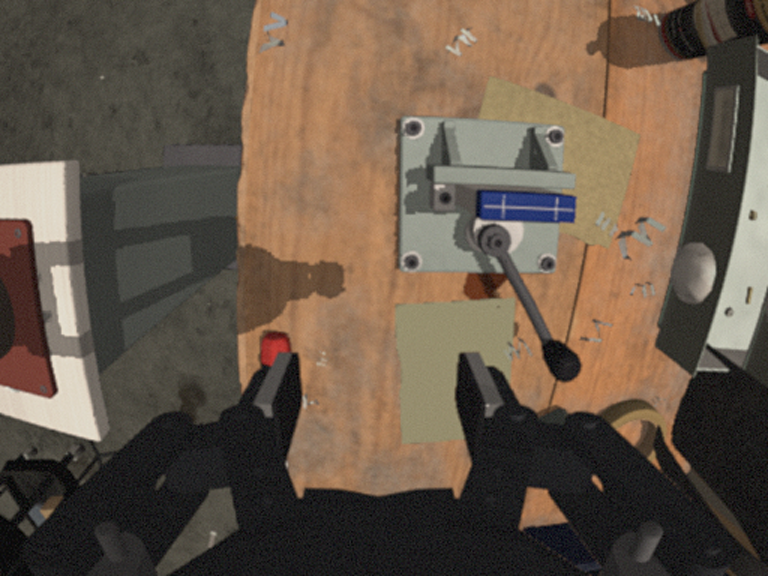

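View pics/s31.png

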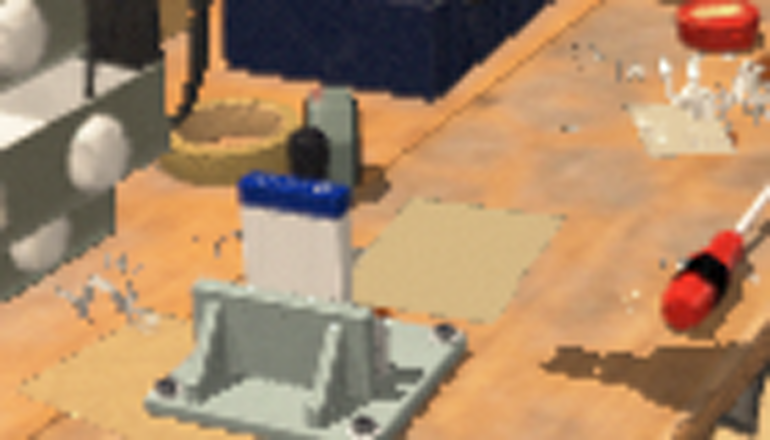

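Run:
```python
from h import *
f=np.load("w31.npz");c={"K":f["K"],"world_from_camera":f["world_from_camera"]}
A=lambda a:np.array(a,float)/1.5-.2
h=np.radians(94.9);X=np.array([np.cos(h),np.sin(h)]);Y=np.array([-X[1],X[0]]);O=np.array([.5387,.1576])
fx=lambda q:1000*np.stack([(q-O)@X,(q-O)@Y],1)
w=lambda uv,z:fx(onz("wrist",A(uv),z,c)[:,:2]).round(1)
print("top",w([[481,191],[575,197],[574,222],[480,218]],.122).tolist(),"fence",w([[433,181],[575,187]],.062).tolist())
d=w([[561,360]],.092)[0]-[-41,0];print("theta",np.arctan2(d[1],d[0])%6.283-np.radians(95),np.hypot(*d))
manip.hand_in()
```

```text
top [[-0.0, 29.1], [-0.8, -27.5], [-15.3, -28.1], [-14.9, 29.1]] fence [[1.4, 48.1], [1.7, -55.4]]
theta 2.017445933431449 89.57549888222783
the job is handed in; nothing more can be done
```

The plate is standing on end in the fixture, blue end up, against the fence and the end stop, with the cam lever clamped and let go. I handed the job in at about 44.5 s, with the gripper well clear.

**How it went:**
- To stand the plate up, I gripped it near the dyed end and loosened slightly so it could swing, then finished the job against the bench.
- The first try slipped out and the plate fell flat onto the bench; I picked it up again.
- My first placing stood 8 mm short of the fence, so I regripped, lifted the plate and set it flush before touching the lever.
- I swung the lever by its knob, let go, then took hold again and nudged it a little tighter.

**Last checks:**

| Check | Measured | Target |
|---|---|---|
| Plate faces, fixture x | about 0 to -15 mm | 0 to -16 mm |
| Plate edge towards the stop, fixture y | about +29 mm | +29 mm |
| Lever angle from the gripper | 2.06 rad at the last push | about 2.05 rad |
| Push at the knob | 24 N | 6 to 10 N |

**What disagreed or is uncertain:**
- **Lever angle:** the last wrist picture gave 2.02 rad instead of 2.06. That is the weaker reading, because the knob was near the picture's edge and its radius came out at 90 mm instead of 100 mm.
- **Knob force:** it was above the quoted range, partly because of side load from the grip.
- **Fence:** the fence edge read about +1.5 mm in that last picture. An earlier one, after the lever was first closed, showed it flush within 1 mm.
- **Stop:** the cameras cannot rule out a gap of about half a millimetre at the stop. The plate was pressed against it before clamping.

I did not touch the tools. I did not check the caliper in the final pictures.

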